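# Line up the parcels by height on the pick-up rack

## Task

Line the four loose parcels up on the low white rack in order of height, one on each marked place: the tallest on the mark next to the tall grey end plate, then each next lower one, down to the lowest at the end with the low kerb. Centre each parcel on its mark and square it with the rack, label up, and never tip a parcel over. Leave all four standing there, let go.

Things in the scene. Friction and masses are not known exactly. Their poses are not given: they have to be found in the camera images.
- carton_tall: the tallest parcel: a slim brown cardboard carton, 50 mm along its own x, 56 mm along its y, 135 mm high, with a paper label on top. Starts standing on the table, turned up to 0.4 rad either way; about 0.2 kg. Origin at the centre of its underside, z up.
- tube: the second tallest parcel: a round cardboard mailing tube standing on end, 58 mm in diameter, 102 mm high, with white end caps. Starts standing on the table, turned up to 0.4 rad either way; about 0.15 kg. Origin at the centre of its underside, z up.
- carton_mid: the third parcel: a brown cardboard carton, 58 mm along its own x, 70 mm along its y, 72 mm high, with a paper label on top. Starts standing on the table, turned up to 0.4 rad either way; about 0.2 kg. Origin at the centre of its underside, z up.
- carton_low: the lowest parcel: a brown cardboard carton, 62 mm along its own x, 66 mm along its y, 42 mm high, with a paper label on top. Starts standing on the table, turned up to 0.4 rad either way; about 0.15 kg. Origin at the centre of its underside, z up.
- mark_a: one of four identical flat marks in a row on the rack, 90 to 110 mm apart along it and up to 10 mm off its middle line: black tape corners, 82 by 84 mm overall, and a cross at the centre. The names are in arbitrary order: tell them apart by distance from the end plate. Origin at the cross, level with the rack's top; x across the rack, y along it. Not raised: parcels stand on the rack's top.
- mark_b: one of four identical flat marks in a row on the rack, 90 to 110 mm apart along it and up to 10 mm off its middle line: black tape corners, 82 by 84 mm overall, and a cross at the centre. The names are in arbitrary order: tell them apart by distance from the end plate. Origin at the cross, level with the rack's top; x across the rack, y along it. Not raised: parcels stand on the rack's top.
- mark_c: one of four identical flat marks in a row on the rack, 90 to 110 mm apart along it and up to 10 mm off its middle line: black tape corners, 82 by 84 mm overall, and a cross at the centre. The names are in arbitrary order: tell them apart by distance from the end plate. Origin at the cross, level with the rack's top; x across the rack, y along it. Not raised: parcels stand on the rack's top.
- mark_d: one of four identical flat marks in a row on the rack, 90 to 110 mm apart along it and up to 10 mm off its middle line: black tape corners, 82 by 84 mm overall, and a cross at the centre. The names are in arbitrary order: tell them apart by distance from the end plate. Origin at the cross, level with the rack's top; x across the rack, y along it. Not raised: parcels stand on the rack's top.
- deck: the low white rack: a fixed board 520 mm long, 120 mm deep, its top 20 mm above the table, lying across the table beyond the parcels. Origin at the centre of its underside; x across it, y along it.
- end_plate: the tall grey end plate that stands on one end of the rack (either end): 110 mm across the rack, 6 mm thick, 110 mm high above the rack's top, about 78 mm beyond the centre of the nearest mark. The other end has only a grey kerb 16 mm high. Origin at the centre of its underside, on the rack's top; y along the row. Fixed.

How it is judged:
By the outcome, as a careful person would: the job done as asked, in the order asked, and still so for the second after the job is handed in, with the robot touching nothing.
It also fails if it takes over 112 s, if anything falls off the work surface, if the arm or the gripper's body presses on something with over 40 N, if the wrist force passes 120 N, or if a joint passes its speed limit or range.

## Robot

A 6-joint arm with a two-finger parallel gripper is mounted at the origin on the work surface. World frame = base frame: x ahead of the robot, y to its left, z up, the work surface at z = 0. Lengths are in m, angles in rad, forces in N, time in s.
With the tool pointing down it reaches from about 0.375 to 0.9 m from the base axis. Payload 3.1 kg.
Tool frame: the origin (TCP) lies on the centre line of the jaws, within the pads' length; the fingertips stand 25 mm ahead of it and the grasp point (between the pads) lies 6 mm ahead of it (robot.nose_length is the y of the fingertips in the tool frame, in m); y points along the fingers, z is the direction in which the jaws open and shut, and the axes are right-handed (so a half turn about y gives the same grasp; the last joint's range is limited). The gripper opens to 87 mm and grips with 3 to 60 N. Pads are 19 mm wide; open, the fingers measure 117 mm over their backs; the gripper's body (75 mm by 190 mm) begins 51 mm behind the grasp point.
Start: joints at [-1.472, 0.527, 1.433, -0, 1.181, -0.178], TCP at [0.171, -0.601, 0.248] pointing down, gripper open.
Joint ranges: [-3.08, 3.08], [-0.75, 2.2], [0.22, 2.44], [-1.43, 4.57], [0, 2.65], [-2.85, 2.85]. Speed limits (rad/s): [2.79, 2.79, 3.14, 3.14, 3.14, 3.14].

## Interface

Orientations are given as a unit quaternion [x, y, z, w].
In Python, from rig import robot, eyes, ticket gives the robot as it stands.
- The arm moves only by the tool play_rows, never from a script. Its argument "series" is a list of rows, each a list of 7 numbers: the opening, from 0 (shut) to 1 (fully open), then the shift along the tool's x, y, z scaled (see below), then the turn, a rotation vector about the tool's x, y, z scaled (see below). In form: [[claw, dx, dy, dz, ax, ay, az], ...]. A call has 1 to 12 rows; each row shifts and turns the commanded pose from where the row before left it, along the tool's axes as they then stand; what a row does not reach is not made up. The controller multiplies each number of a shift by 100 mm and each number of a turn by 180 degrees. A row lasts 1/12 s, in which the tool goes at most 41.7 mm and 7.16 degrees, less where a joint would pass 70% of its speed; a pose out of reach is approached as far as the arm can. A call with a number of a shift or a turn outside -1 to 1 is refused whole. A call with a gripper value outside its range is refused whole. The fingers move at their own pace and stop on an object; "grip_force" is the grip in N (left out, the last holds). Time passes only in rows, so rows that do not move let the fingers close. It gives the time, the measured TCP pose, the force and the opening at its end, in the units of the state.
- robot.get_obs(): the state, without advancing time (a new reading comes with each control period).
- eyes.camera(name): name is "scene" or "top" or "wrist"; returns the picture (420x560x3 uint8, red, green, blue); there is no depth.
- eyes.camera_params(name): a dict with "K" (3x3 intrinsics, pixels), "rvec" (rotation vector, rad) and "tvec" (3), from world to camera coordinates, as OpenCV has them. Camera axes: x right, y down, z forward; pixel columns grow to the right and rows downward; lengths in m; the calibration is good to about 2 mm. A picture is of the moment at which its call begins: read the wrist's pose just before it. camera_params takes no time and is no camera call; for the wrist camera it gives the pose at the moment of the call.
- ticket.hand_in(): hands the job in, once; it reports no verdict.
The state is a dict: "time": time; "q": joint angles; "joint_velocities": joint speeds; "joint_torque": joint torques, N m; "position": TCP position; "tool_rot": TCP orientation; "ft_force": force on the tool from outside, world axes, zero at the start; "moment": the same for the moment, N m; "grip_width": finger opening in m.
Only numpy, scipy, OpenCV 4.12 (cv2) and the standard library are available. Lean on these libraries where they do the work, as an engineer would, in place of code of your own. Each camera call takes 0.05 s, during which the arm holds its last target.

## Working session

There is one attempt and no reset: what is moved stays moved. The work goes in short steps, Python scripts to look and compute and a tool call to move; the robot and the scene stay as the last step left them, time stands still between calls to the robot, and variables do not carry over. Pictures are saved under pics/ and viewed, and the job is handed in when it is done.

Besides the shell and the picture viewer there is one more tool, called after ">>>" as name([rows], argument=value, ...), one row to a line, values as JSON. play_rows: Moves the arm, as the interface text tells. Its arguments: {"type":"object","properties":{"series":{"type":"array","items":{"type":"array","items":{"type":"number"}}},"grip_force":{"type":"number"}},"required":["series"]}

```bash
ls; mkdir -p pics; python3 - <<'E'
from rig import robot, eyes, ticket
import cv2, numpy as np
print(robot.get_obs())
for n in ("scene","top","wrist"):
    im=eyes.camera(n); cv2.imwrite(f"pics/{n}0.png",im[:,:,::-1])
    p=eyes.camera_params(n); print(n,p)
    np.savez(f"{n}0.npz",**p)
E
```

```text
pics
{'time': 0.0, 'q': array([-1.47153159e+00,  5.28452617e-01,  1.43386575e+00, -1.97754250e-05,
        1.18139465e+00, -1.78472867e-01]), 'joint_velocities': array([-1.91288143e-04, -3.51073637e-04,  1.57500879e-03,  7.51217683e-05,
       -1.31643668e-03,  1.31585078e-03]), 'joint_torque': array([-8.15218173e-04, -4.40042782e+01, -1.76596177e+01,  6.33046310e-02,
        5.81746758e-02, -1.67866492e-04]), 'position': array([ 0.17133595, -0.600369  ,  0.24659153]), 'tool_rot': array([-0.09785913,  0.70104818, -0.69954952,  0.09790557]), 'ft_force': array([ 0.33203808,  0.30821607, -0.6803116 ]), 'moment': array([-0.02326046, -0.0383984 , -0.0396926 ]), 'grip_width': 0.08682591438493603}
scene {'K': array([[416.79496937,   0.        , 283.31660484],
       [  0.        , 416.79496937, 218.15416515],
       [  0.        ,   0.        ,   1.        ]]), 'rvec': array([ 1.75499159,  2.03975729, -0.62807081]), 'tvec': array([ 0.0804315 , -0.42239384,  1.33186446])}
top {'K': array([[431.91884533,   0.        , 285.68706031],
       [  0.        , 431.91884533, 210.65633338],
       [  0.        ,   0.        ,   1.        ]]), 'rvec': array([ 2.17219281, -2.20241947,  0.14574888]), 'tvec': array([-0.0060743 ,  0.53954131,  0.81183995])}
wrist {'K': array([[360.42966251,   0.        , 274.36529343],
       [  0.        , 360.42966251, 212.69157671],
       [  0.        ,   0.        ,   1.        ]]), 'rvec': array([-2.30600765,  1.73790714,  0.26886608]), 'tvec': array([-0.62543331, -0.03697632,  0.39249225])}
```

View pics/scene0.png

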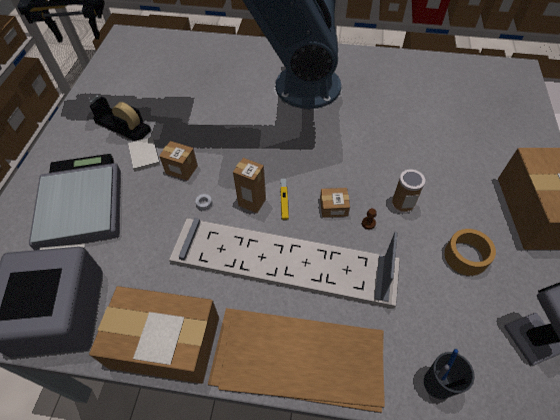

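View pics/top0.png

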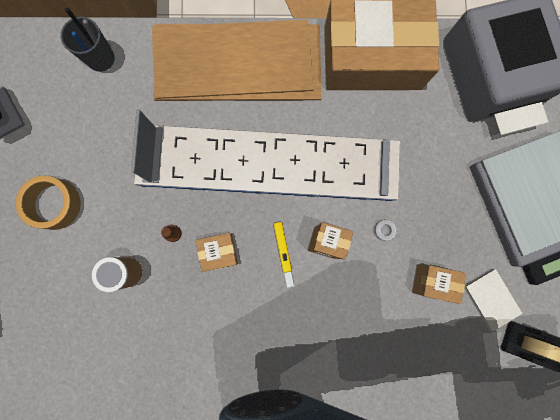

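View pics/wrist0.png

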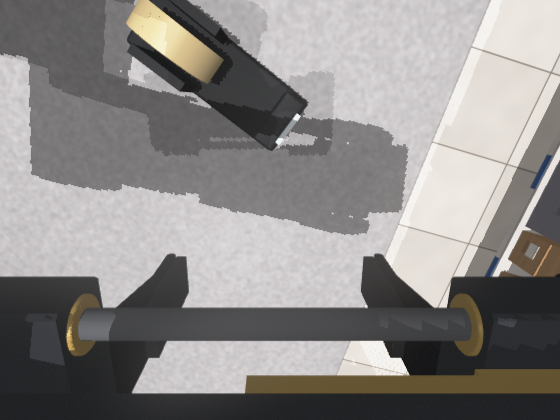

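The top view shows the rack with its end plate at the left (about px 147,145) and crosses near (195,158), (243,160), (294,160) and (344,163). The tube is at (112,273), a low carton at (215,251), the tall carton at (332,240) and the mid carton at (440,283). I'll zoom in next.

```bash
python3 - <<'E'
import cv2
a=cv2.imread("pics/top0.png")
cv2.imwrite("pics/c1.png",cv2.resize(a[120:210,125:405],None,fx=2.85,fy=2.85,interpolation=cv2.INTER_CUBIC))
def c(x,y,s=30): return cv2.resize(a[y-s:y+s,x-s:x+s],(300,300),interpolation=cv2.INTER_CUBIC)
cv2.imwrite("pics/c2.png",cv2.vconcat([cv2.hconcat([c(118,272),c(215,251)]),cv2.hconcat([c(330,240),c(440,283)])]))
E
```

```text
(no output)
```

View pics/c1.png

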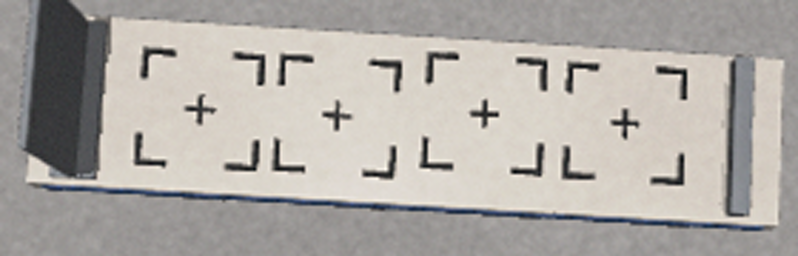

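View pics/c2.png

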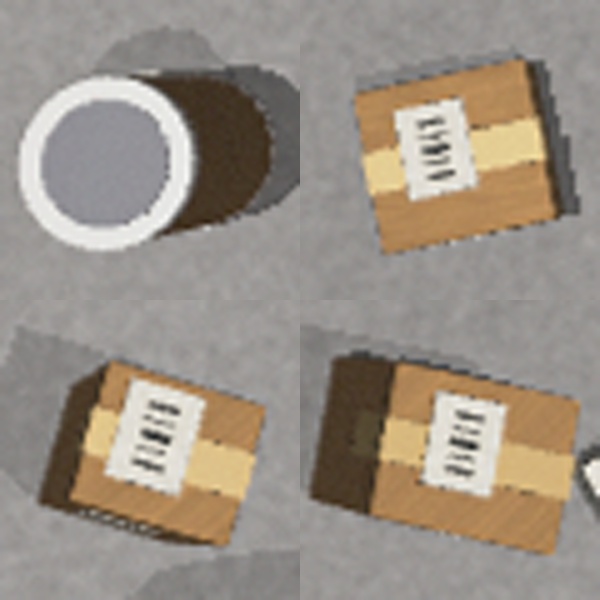

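```bash
cat > h.py <<'E'
import cv2, numpy as np
from scipy.spatial.transform import Rotation as R
def ray(p,uv,z):
    """pixels -> world on plane z"""
    uv=np.atleast_2d(np.float64(uv)); Rm=cv2.Rodrigues(np.float64(p["rvec"]))[0]
    d=np.c_[uv,np.ones(len(uv))]@np.linalg.inv(p["K"]).T@Rm
    c=-Rm.T@p["tvec"]; return c+d*((z-c[2])/d[:,2])[:,None]
def proj(p,X): return cv2.projectPoints(np.float64(X).reshape(-1,1,3),p["rvec"],p["tvec"],p["K"],None)[0][:,0]
def sub(g,pts,w=4):
    q=np.float32(pts).reshape(-1,1,2).copy()
    cv2.cornerSubPix(g,q,(w,w),(-1,-1),(3,50,.01)); return q[:,0]
E
python3 - <<'E'
from h import *
p=dict(np.load("top0.npz")); g=cv2.imread("pics/top0.png",0)
def un(c,x0,y0,s): return (np.float64(c)+.5)/s-.5+[x0,y0]
def rep(n,px,z):
    s=sub(g,px); print(n,"subpix shift",np.abs(s-px).max(1).round(1))
    for t,q in (("raw",px),("sub",s)):
        X=ray(p,q,z)[:,:2]; (c,wh,a)=cv2.minAreaRect(np.float32(X*1000))
        e=np.roll(X,-1,0)-X; print(t,"mean",X.mean(0).round(4),"edges",(np.linalg.norm(e,axis=1)*1000).round(1),"ang",np.degrees(np.arctan2(e[:,1],e[:,0])).round(1))
rep("low",un([[57,95],[225,60],[258,217],[83,253]],185,221,5),.042)
rep("tall",un([[110,62],[265,105],[230,245],[70,200]],300,210,5),.135)
rep("mid",un([[97,62],[280,102],[253,253],[75,213]],410,253,5),.072)
t=un([[106,162],[20,162],[193,162],[106,76],[106,250]],88,242,5); print(ray(p,t,.102).round(4))
cr=un([[200,110],[337,116],[484,113],[625,123]],125,120,2.85); s=sub(g,cr,3); print(cr.round(1),s.round(1)); X=ray(p,s,.02); print(X.round(4), np.linalg.norm(np.diff(X,axis=0),axis=1))
# outer corners of marks
co=un([[[143,50],[264,55],[258,170],[136,165]],[[281,56],[400,64],[393,178],[274,170]],[[428,54],[547,62],[541,174],[423,167]],[[568,64],[687,70],[683,184],[564,178]]],125,120,2.85)
for k in co:
    Y=ray(p,k,.02)[:,:2]; e=np.roll(Y,-1,0)-Y; print(Y.mean(0).round(4),(np.linalg.norm(e,axis=1)*1000).round(1),np.degrees(np.arctan2(e[:,1],e[:,0])).round(1))
ed=un([[112,17],[783,60],[27,185],[778,227]],125,120,2.85); Y=ray(p,ed,.02);print(Y.round(4)); d=Y[1]-Y[0];print(np.degrees(np.arctan2(d[1],d[0]))); d=Y[3]-Y[2];print(np.degrees(np.arctan2(d[1],d[0])))
# wrist cam rel tool
w=dict(np.load("wrist0.npz")); Rc=cv2.Rodrigues(w["rvec"])[0]; c=-Rc.T@w["tvec"]
Rt=R.from_quat([-0.09785913,  0.70104818, -0.69954952,  0.09790557]); print("tool axes\n",Rt.as_matrix().round(3)); print("cam in tool",Rt.inv().apply(c-np.array([ 0.17133595, -0.600369  ,  0.24659153])).round(4)); print((Rt.as_matrix().T@Rc.T).round(3))
E
```

```text
low subpix shift [0.6 0.3 0.4 1.6]
raw mean [0.4619 0.1196] edges [64.1 60.3 66.3 59.9] ang [ -79.  -168.4  100.7    9.5]
sub mean [0.4615 0.1188] edges [66.  61.  64.3 61.5] ang [ -78.7 -168.2  101.7   13.3]
tall subpix shift [0.5 0.1 2.4 2.1]
raw mean [ 0.4779 -0.0892] edges [54.4 48.7 55.8 48.5] ang [-106.3  164.2   73.5  -17.5]
sub mean [ 0.4771 -0.0884] edges [54.5 50.4 50.8 52.7] ang [-107.1  159.7   75.6  -16.1]
mid subpix shift [0.4 1.  3.7 1.3]
raw mean [ 0.3966 -0.301 ] edges [69.1 55.9 66.8 55.5] ang [-103.1  166.4   76.5  -11.2]
sub mean [ 0.3964 -0.2984] edges [66.8 59.3 62.5 57.9] ang [-103.2  162.2   75.7  -13.6]
[[0.4264 0.2947 0.102 ]
 [0.4269 0.3238 0.102 ]
 [0.4259 0.2652 0.102 ]
 [0.4558 0.2955 0.102 ]
 [0.3966 0.294  0.102 ]]
[[194.9 158.3]
 [242.9 160.4]
 [294.5 159.3]
 [344.  162.8]] [[194.6 157.6]
 [242.4 159.9]
 [294.7 159.6]
 [343.8 162.6]]
[[ 0.6471  0.1638  0.02  ]
 [ 0.6416  0.0702  0.02  ]
 [ 0.6415 -0.0332  0.02  ]
 [ 0.6346 -0.1309  0.02  ]] [0.09380141 0.10336704 0.09791716]
[0.6459 0.1631] [83.4 80.9 83.3 80.7] [-92.8 177.1  87.1  -2.8]
[0.6402 0.069 ] [82.7 80.5 82.  80.2] [-94.3 175.9  85.5  -3.5]
[ 0.6414 -0.0334] [83.4 79.4 81.9 79.9] [-94.3 175.7  86.   -3.2]
[ 0.6337 -0.1316] [83.9 81.  83.1 80.8] [-93.3 176.1  86.5  -3.4]
[[ 0.7118  0.2243  0.02  ]
 [ 0.6783 -0.2444  0.02  ]
 [ 0.5946  0.2804  0.02  ]
 [ 0.5599 -0.2359  0.02  ]]
-94.08558351474963
-93.84240614300633
tool axes
 [[-0.962 -0.     0.274]
 [-0.274  0.002 -0.962]
 [-0.    -1.    -0.002]]
cam in tool [-0.0829 -0.1377  0.0015]
[[-0.001  0.954  0.3  ]
 [-0.    -0.3    0.954]
 [ 1.     0.001  0.   ]]
```

```bash
cat >> h.py <<'E'
def pose(o):
    Rt=R.from_quat(o["tool_rot"]).as_matrix(); return np.array(o["position"]),Rt
def plan(x,y,z,psi,show=True):
    """total shift (units of 100mm, tool axes after the turn) and turn (units of 180deg) to reach x,y,z with jaw angle psi deg"""
    from rig import robot
    o=robot.get_obs(); P,Rt=pose(o); ps=np.degrees(np.arctan2(Rt[1,2],Rt[0,2]))
    d=np.array([x,y,z])-P; s,c=np.sin(np.radians(psi)),np.cos(np.radians(psi))
    sh=np.array([d[0]*s-d[1]*c,-d[2],d[0]*c+d[1]*s])*10
    print("t",round(o["time"],2),"pos",P.round(4),"psi",ps.round(2),"down",Rt[:,1].round(4),"grip",round(o["grip_width"],4),"F",np.round(o["ft_force"],1))
    print("turn ay total",round(-(psi-ps)/180,4),"shift total",sh.round(4),"mm",(np.linalg.norm(sh)*100).round(1))
E
python3 -c "
from h import *
plan(.5,-.2,.35,-4)"
```

```text
t 0.15 pos [ 0.1714 -0.6005  0.2468] psi -74.08 down [-2.0e-04  1.7e-03 -1.0e+00] grip 0.0871 F [-0.9  0.6  0.7]
turn ay total -0.3894 shift total [-4.2245 -1.032   2.9988] mm 528.2
```

>>> play_rows([
  [1,0,0,0,0,-0.0389,0],
  [1,0,0,0,0,-0.0389,0],
  [1,0,0,0,0,-0.0389,0],
  [1,0,0,0,0,-0.0389,0],
  [1,0,0,0,0,-0.0389,0],
  [1,0,0,0,0,-0.0389,0],
  [1,0,0,0,0,-0.0389,0],
  [1,0,0,0,0,-0.0389,0],
  [1,0,0,0,0,-0.0389,0],
  [1,0,0,0,0,-0.0389,0],
  [1,0,0,0,0,0,0],
])

```text
time: 1.07
position: [0.1714, -0.6008, 0.2472]
tool_rot: [-0.482, 0.517, -0.517, 0.483]
ft_force: [0.1, 0.3, -0.3]
grip_width: 0.0875
```

```bash
python3 -c "
from h import *
plan(.5,-.2,.35,-4)"
```

```text
t 1.07 pos [ 0.1714 -0.6008  0.2472] psi -3.95 down [-1.e-04  8.e-04 -1.e+00] grip 0.0875 F [ 0.1  0.3 -0.3]
turn ay total 0.0003 shift total [-4.2271 -1.0284  2.9987] mm 528.4
```

>>> play_rows([
  [1,-0.302,-0.0735,0.214,0,0,0],
  [1,-0.302,-0.0735,0.214,0,0,0],
  [1,-0.302,-0.0735,0.214,0,0,0],
  [1,-0.302,-0.0735,0.214,0,0,0],
  [1,-0.302,-0.0735,0.214,0,0,0],
  [1,-0.302,-0.0735,0.214,0,0,0],
  [1,-0.302,-0.0735,0.214,0,0,0],
  [1,-0.302,-0.0735,0.214,0,0,0],
  [1,-0.302,-0.0735,0.214,0,0,0],
  [1,-0.302,-0.0735,0.214,0,0,0],
  [1,-0.302,-0.0735,0.214,0,0,0],
  [1,-0.302,-0.0735,0.214,0,0,0],
])

```text
time: 2.07
position: [0.454, -0.256, 0.3361]
tool_rot: [-0.481, 0.518, -0.518, 0.481]
ft_force: [1.3, 0.2, -0.3]
grip_width: 0.0869
```

>>> play_rows([
  [1,-0.302,-0.0735,0.214,0,0,0],
  [1,-0.302,-0.0735,0.214,0,0,0],
  [1,0,0,0,0,0,0],
  [1,0,0,0,0,0,0],
])

```text
time: 2.4
position: [0.5012, -0.1989, 0.3507]
tool_rot: [0.482, -0.517, 0.517, -0.482]
ft_force: [-0.1, 0.5, 1.4]
grip_width: 0.0873
```

```bash
cat >> h.py <<'E'
def snap(n,f):
    from rig import eyes
    p=eyes.camera_params(n); im=eyes.camera(n); cv2.imwrite(f"pics/{f}.png",im[:,:,::-1]); np.savez(f"{f}.npz",**p); return p,im
E
python3 -c "
from h import *
plan(.5,.1,.35,-4); snap('wrist','w1')"
```

```text
t 2.4 pos [ 0.5012 -0.1989  0.3507] psi -3.97 down [ 6.e-04 -7.e-04 -1.e+00] grip 0.0873 F [-0.1  0.5  1.4]
turn ay total 0.0001 shift total [-2.9805  0.0074 -0.2204] mm 298.9
```

View pics/w1.png

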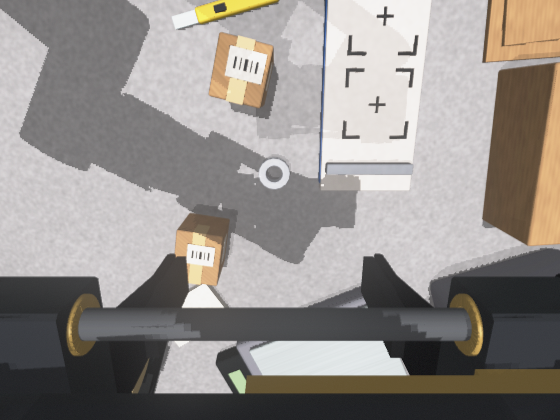

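The wrist view shows marks 3 and 4 with crosses at about (385,16) and (377,104). The tall carton's top is near (243,68) and the mid carton near (202,255). Next is the other half.

>>> play_rows([
  [1,-0.3725,0,-0.0275,0,0,0],
  [1,-0.3725,0,-0.0275,0,0,0],
  [1,-0.3725,0,-0.0275,0,0,0],
  [1,-0.3725,0,-0.0275,0,0,0],
  [1,-0.3725,0,-0.0275,0,0,0],
  [1,-0.3725,0,-0.0275,0,0,0],
  [1,-0.3725,0,-0.0275,0,0,0],
  [1,-0.3725,0,-0.0275,0,0,0],
  [1,0,0,0,0,0,0],
  [1,0,0,0,0,0,0],
])

```text
time: 3.28
position: [0.4988, 0.0985, 0.35]
tool_rot: [-0.483, 0.517, -0.517, 0.482]
ft_force: [0.1, -0.3, -1.0]
grip_width: 0.0869
```

```bash
python3 -c "
from h import *
plan(.4779,-.0892,.27,-16.5); snap('wrist','w2')
a=cv2.imread('pics/w1.png')
cv2.imwrite('pics/w1c.png',cv2.vconcat([cv2.resize(a[0:150,310:440],None,fx=3,fy=3,interpolation=3),]))
cv2.imwrite('pics/w1d.png',cv2.hconcat([cv2.resize(a[20:130,190:290],None,fx=4,fy=4,interpolation=3),cv2.resize(a[195:305,155:255],None,fx=4,fy=4,interpolation=3)]))
"
```

```text
t 3.28 pos [0.4988 0.0985 0.35  ] psi -4.02 down [-1.2e-03 -7.0e-04 -1.0e+00] grip 0.0869 F [ 0.1 -0.3 -1. ]
turn ay total 0.0693 shift total [1.8593 0.7996 0.333 ] mm 205.1
```

View pics/w2.png

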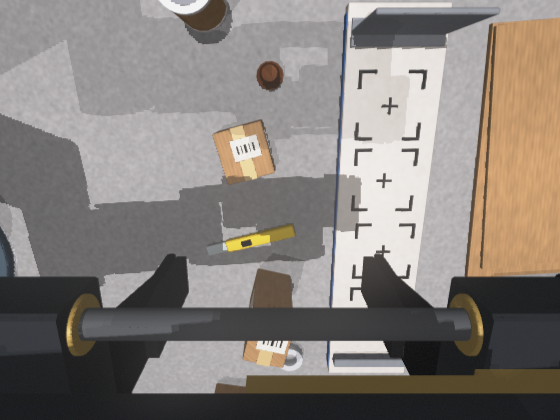

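View pics/w1c.png

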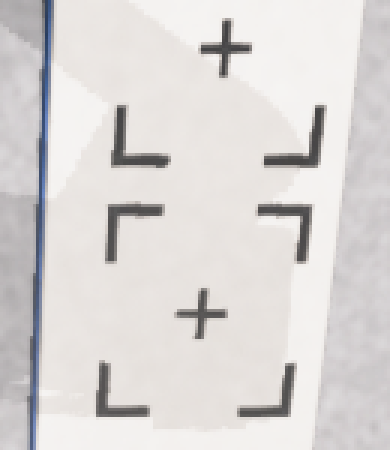

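View pics/w1d.png

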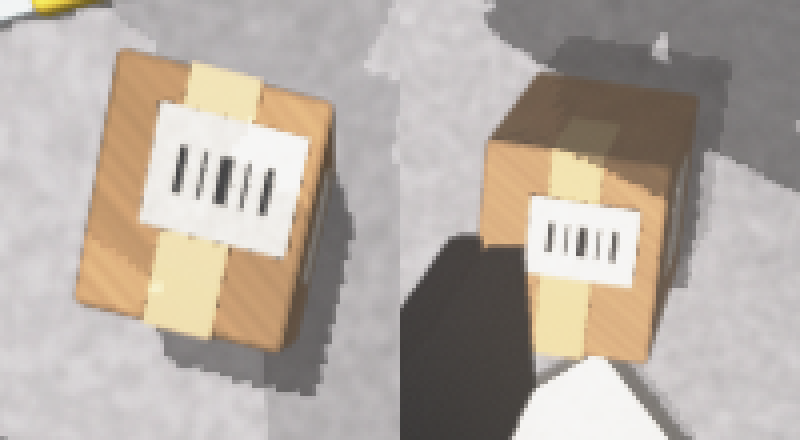

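```bash
python3 -c "
from h import *
a=cv2.imread('pics/w2.png')
cv2.imwrite('pics/w2c.png',cv2.hconcat([cv2.resize(a[60:260,340:440],None,fx=3,fy=3,interpolation=3),cv2.copyMakeBorder(cv2.resize(a[110:195,200:290],None,fx=5,fy=5,interpolation=3),0,175,0,0,0)]))
"
```

```text
(no output)
```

View pics/w2c.png

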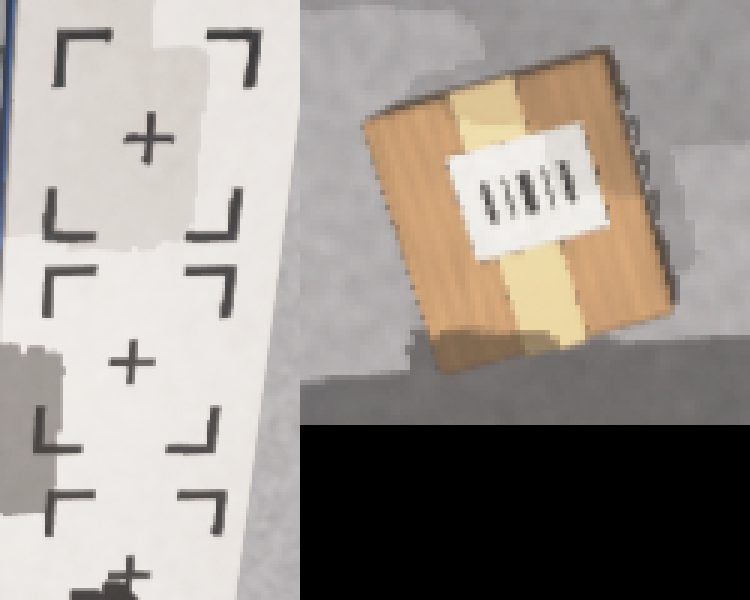

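```bash
python3 - <<'E'
from h import *
def un(c,x0,y0,s): return (np.float64(c)+.5)/s-.5+[x0,y0]
def rep(n,p,px,z):
    X=ray(p,px,z)[:,:2]; e=np.roll(X,-1,0)-X; print(n,"mean",X.mean(0).round(4),"edges",(np.linalg.norm(e,axis=1)*1000).round(1),"ang",np.degrees(np.arctan2(e[:,1],e[:,0])).round(1))
p=dict(np.load("w1.npz")); q=dict(np.load("w2.npz"))
print(ray(p,un([[226,48],[202,314]],310,0,3),.02).round(4))
print(ray(q,un([[149,138],[132,362],[129,574]],340,60,3),.02).round(4))
rep("m4",p,un([[107,206],[312,207],[289,416],[97,415]],310,0,3),.02)
rep("m1",q,un([[55,32],[261,32],[237,240],[44,241]],340,60,3),.02)
rep("m2",q,un([[43,269],[236,268],[214,452],[34,450]],340,60,3),.02)
rep("tall",p,un([[120,48],[333,102],[283,350],[77,302]],190,20,4),.135)
X=ray(p,un([[87,138],[272,168],[248,360]],155,195,4),.072)[:,:2]; print("mid",X.round(4),(X[0]+X[2])/2,np.diff(X,axis=0)); 
rep("low",q,un([[65,122],[308,48],[373,315],[143,373]],200,110,5),.042)
E
```

```text
[[ 0.6423 -0.034   0.02  ]
 [ 0.6347 -0.1324  0.02  ]]
[[ 0.6469  0.1622  0.02  ]
 [ 0.642   0.0677  0.02  ]
 [ 0.6428 -0.034   0.02  ]]
m4 mean [ 0.6343 -0.1323] edges [82.7 83.  81.9 82.9] ang [ -4.2 -94.  175.8  86.5]
m1 mean [0.6469 0.1618] edges [83.  82.6 82.2 83.1] ang [ -4.  -93.8 176.3  86.8]
m2 mean [0.6418 0.0676] edges [82.8 82.7 81.5 81.3] ang [ -3.7 -94.  175.4  87. ]
tall mean [ 0.4783 -0.0905] edges [48.5 54.6 49.  55. ] ang [ -17.  -106.4  163.4   73. ]
mid [[ 0.3772 -0.2611]
 [ 0.4327 -0.2749]
 [ 0.4176 -0.3404]] [ 0.39741265 -0.30077215] [[ 0.05554435 -0.01372209]
 [-0.01512575 -0.06553413]]
low mean [0.4632 0.1192] edges [61.6 66.6 60.  64.4] ang [  12.4  -80.5 -169.6  100.9]
```

```bash
python3 -c "
from h import *
plan(.4782,-.09,.25,-16.8)"
```

```text
t 3.33 pos [0.4991 0.0974 0.35  ] psi -4.12 down [-0.001 -0.001 -1.   ] grip 0.0871 F [-0.6 -0.4 -0.1]
turn ay total 0.0704 shift total [1.8544 1.0002 0.3417] mm 213.4
```

>>> play_rows([
  [1,0,0,0,0,0.0352,0],
  [1,0,0,0,0,0.0352,0],
  [1,0.265,0.143,0.0488,0,0,0],
  [1,0.265,0.143,0.0488,0,0,0],
  [1,0.265,0.143,0.0488,0,0,0],
  [1,0.265,0.143,0.0488,0,0,0],
  [1,0.265,0.143,0.0488,0,0,0],
  [1,0.265,0.143,0.0488,0,0,0],
  [1,0.265,0.143,0.0488,0,0,0],
  [1,0,0,0,0,0,0],
  [1,0,0,0,0,0,0],
  [1,0,0,0,0,0,0],
])

```text
time: 4.33
position: [0.4783, -0.0905, 0.2504]
tool_rot: [-0.421, 0.568, -0.568, 0.421]
ft_force: [0.6, 0.6, -0.8]
grip_width: 0.0871
```

```bash
python3 -c "
from h import *
plan(.4782,-.09,.101,-16.8);snap('wrist','w3')"
```

```text
t 4.33 pos [ 0.4783 -0.0905  0.2504] psi -16.95 down [-3.e-04  3.e-04 -1.e+00] grip 0.0871 F [ 0.6  0.6 -0.8]
turn ay total -0.0008 shift total [-0.0046  1.4943 -0.0028] mm 149.4
```

View pics/w3.png

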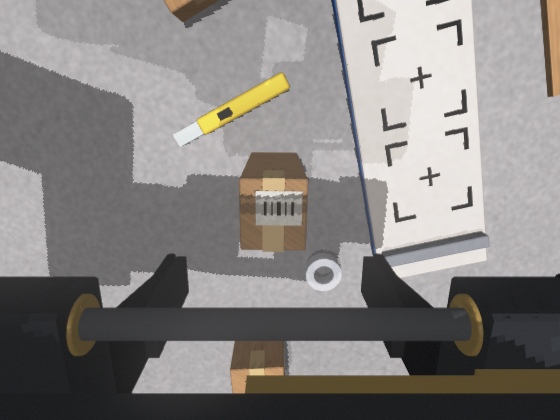

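The tall carton's top sits square at about (240–307, 178–250), centred between the fingers. I'll descend.

>>> play_rows([
  [1,0,0.249,0,0,0,0],
  [1,0,0.249,0,0,0,0],
  [1,0,0.249,0,0,0,0],
  [1,0,0.249,0,0,0,0],
  [1,0,0.249,0,0,0,0],
  [1,0,0.249,0,0,0,0],
  [1,0,0,0,0,0,0],
  [1,0,0,0,0,0,0],
], grip_force=15)

```text
time: 5.05
position: [0.4785, -0.0883, 0.1007]
tool_rot: [-0.423, 0.568, -0.567, 0.422]
ft_force: [-0.3, 0.8, 0.4]
grip_width: 0.0871
```

```bash
python3 - <<'E'
from h import *
p=dict(np.load("w3.npz")); X=ray(p,[[240,178],[307,178],[306,250],[241,250],[273.5,214]],.135);print(X.round(4))
plan(.4782,-.09,.101,-16.8)
E
```

```text
[[ 0.4638 -0.0566  0.135 ]
 [ 0.5096 -0.0705  0.135 ]
 [ 0.4941 -0.124   0.135 ]
 [ 0.4468 -0.1096  0.135 ]
 [ 0.4788 -0.0893  0.135 ]]
t 5.05 pos [ 0.4785 -0.0883  0.1007] psi -16.67 down [-1.8e-03  8.0e-04 -1.0e+00] grip 0.0871 F [-0.3  0.8  0.4]
turn ay total 0.0007 shift total [ 0.0169 -0.0026  0.0021] mm 1.7
```

>>> play_rows([
  [0,0,0,0,0,0,0],
  [0,0,0,0,0,0,0],
  [0,0,0,0,0,0,0],
  [0,0,0,0,0,0,0],
  [0,0,0,0,0,0,0],
  [0,0,0,0,0,0,0],
  [0,0,0,0,0,0,0],
  [0,0,0,0,0,0,0],
], grip_force=15)

```text
time: 5.72
position: [0.4786, -0.0892, 0.1013]
tool_rot: [-0.422, 0.567, -0.567, 0.422]
ft_force: [-1.4, 0.8, 4.1]
grip_width: 0.0499
```

```bash
python3 -c "
from h import *
plan(.4782,-.09,.2,-16.8)"
```

```text
t 5.72 pos [ 0.4786 -0.0892  0.1013] psi -16.75 down [ 0.  0. -1.] grip 0.0499 F [-1.4  0.8  4.1]
turn ay total 0.0003 shift total [ 0.0093 -0.9875 -0.0017] mm 98.8
```

>>> play_rows([
  [0,0,-0.1,0,0,0,0],
  [0,0,-0.25,0,0,0,0],
  [0,0,-0.25,0,0,0,0],
  [0,0,-0.2,0,0,0,0],
  [0,0,0,0,0,0,0],
  [0,0,0,0,0,-0.024,0],
  [0,0,0,0,0,-0.024,0],
  [0,0,0,0,0,-0.024,0],
  [0,0,0,0,0,0,0],
])

```text
time: 6.47
position: [0.478, -0.0889, 0.1804]
tool_rot: [-0.484, 0.516, -0.515, 0.483]
ft_force: [0.3, 0.3, -1.7]
grip_width: 0.0499
```

```bash
python3 -c "
from h import *
plan(.6469,.1625,.181,-3.8)"
```

```text
t 6.47 pos [ 0.478  -0.0889  0.1804] psi -3.71 down [-1.4e-03  6.0e-04 -1.0e+00] grip 0.0499 F [ 0.3  0.3 -1.7]
turn ay total 0.0005 shift total [-2.6208 -0.0064  1.5182] mm 302.9
```

>>> play_rows([
  [0,-0.12,0,0.07,0,0,0],
  [0,-0.262,0,0.152,0,0,0],
  [0,-0.262,0,0.152,0,0,0],
  [0,-0.262,0,0.152,0,0,0],
  [0,-0.262,0,0.152,0,0,0],
  [0,-0.262,0,0.152,0,0,0],
  [0,-0.262,0,0.152,0,0,0],
  [0,-0.262,0,0.152,0,0,0],
  [0,-0.262,0,0.152,0,0,0],
  [0,-0.262,0,0.152,0,0,0],
  [0,-0.142,0,0.082,0,0,0],
  [0,0,0,0,0,0,0],
])

```text
time: 7.47
position: [0.6491, 0.1656, 0.1798]
tool_rot: [-0.483, 0.516, -0.516, 0.484]
ft_force: [0.0, -0.3, -1.1]
grip_width: 0.0501
```

>>> play_rows([
  [0,0,0.1,0,0,0,0],
  [0,0,0.1,0,0,0,0],
  [0,0,0.1,0,0,0,0],
  [0,0,0,0,0,0,0],
  [0,0,0,0,0,0,0],
])

```text
time: 7.88
position: [0.6463, 0.1611, 0.1493]
tool_rot: [-0.484, 0.517, -0.516, 0.482]
ft_force: [-0.0, 0.7, -1.1]
grip_width: 0.0497
```

```bash
python3 -c "
from h import *
plan(.6469,.1625,.121,-3.8); snap('wrist','w4'); plan(.6469,.1625,.121,-3.8);snap('top','t4')"
```

```text
t 7.88 pos [0.6463 0.1611 0.1493] psi -3.87 down [-3.9e-03 -4.0e-04 -1.0e+00] grip 0.0497 F [-0.   0.7 -1.1]
turn ay total -0.0004 shift total [-0.0142  0.2825  0.0055] mm 28.3
t 7.93 pos [0.6471 0.1614 0.1502] psi -3.85 down [-1.6e-03 -2.0e-04 -1.0e+00] grip 0.0499 F [-0.5 -0.1 -1.3]
turn ay total -0.0003 shift total [-0.0111  0.2923 -0.0027] mm 29.3
```

View pics/w4.png

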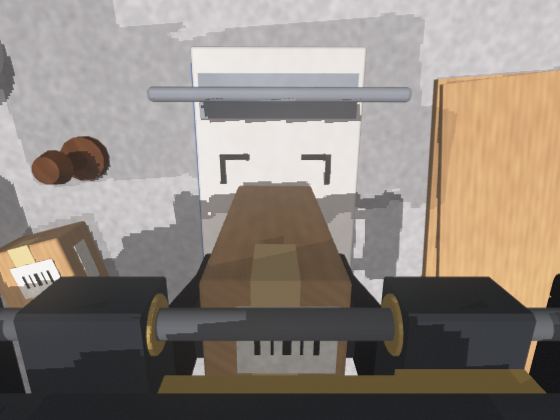

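View pics/t4.png

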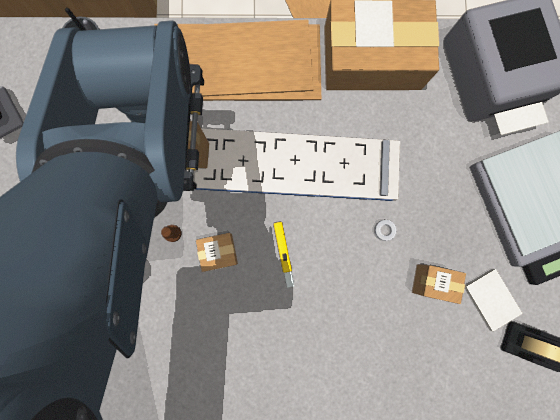

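The carton's near bottom edge (columns 237–311) is centred under the mark's corners (220–331). I'll lower it.

>>> play_rows([
  [0,-0.01,0.1,0,0,0,0],
  [0,0,0.1,0,0,0,0],
  [0,0,0.05,0,0,0,0],
  [0,0,0.025,0,0,0,0],
  [0,0,0.015,0,0,0,0],
  [0,0,0,0,0,0,0],
])

```text
time: 8.48
position: [0.6475, 0.1633, 0.1217]
tool_rot: [-0.483, 0.516, -0.516, 0.483]
ft_force: [0.3, 0.5, -1.7]
grip_width: 0.0501
```

```bash
python3 -c "
from h import *
plan(.6469,.1625,.121,-3.8); snap('wrist','w5');plan(.6469,.1625,.121,-3.8)"
```

```text
t 8.48 pos [0.6475 0.1633 0.1217] psi -3.77 down [-5.e-04 -1.e-04 -1.e+00] grip 0.0501 F [ 0.3  0.5 -1.7]
turn ay total 0.0002 shift total [ 0.0084  0.0073 -0.0054] mm 1.2
t 8.53 pos [0.6479 0.1633 0.122 ] psi -3.77 down [ 6.e-04  1.e-04 -1.e+00] grip 0.0502 F [ 0.1  0.3 -1.5]
turn ay total 0.0002 shift total [ 0.009   0.0095 -0.0097] mm 1.6
```

View pics/w5.png

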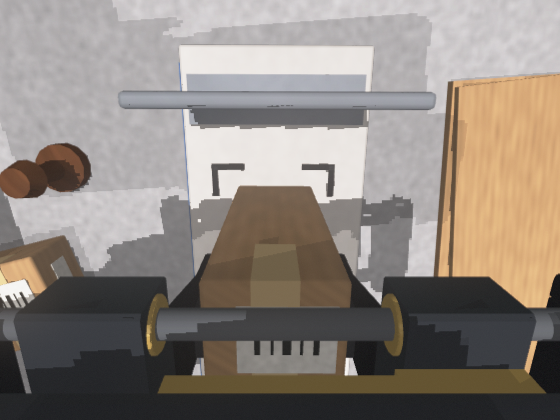

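```bash
python3 - <<'E'
from h import *
p=dict(np.load("w5.npz")); a=ray(p,[[274,164],[274,186.5],[238,186.5],[311,186.5],[212,164],[335,164]],.021); print(a.round(4))
print(proj(p,[[.6469,.1625,.02]]))
E
```

```text
[[0.6503 0.2039 0.021 ]
 [0.6493 0.1886 0.021 ]
 [0.625  0.1902 0.021 ]
 [0.6744 0.187  0.021 ]
 [0.6092 0.2066 0.021 ]
 [0.6908 0.2013 0.021 ]]
[[272.9448915  222.57872689]]
```

>>> play_rows([
  [0,0,0.01,0,0,0,0],
  [0,0,0,0,0,0,0],
  [1,0,0,0,0,0,0],
  [1,0,0,0,0,0,0],
  [1,0,0,0,0,0,0],
  [1,0,0,0,0,0,0],
  [1,0,0,0,0,0,0],
])

```text
time: 9.12
position: [0.6478, 0.1632, 0.1211]
tool_rot: [0.483, -0.516, 0.516, -0.483]
ft_force: [-0.8, -0.5, 0.3]
grip_width: 0.0753
```

>>> play_rows([
  [1,0,-0.1,0,0,0,0],
  [1,0,-0.2,0,0,0,0],
  [1,0,-0.3,0,0,0,0],
  [1,0,-0.4,0,0,0,0],
  [1,0,-0.4,0,0,0,0],
  [1,0,-0.4,0,0,0,0],
  [1,0,0,0,0,0,0],
])

```text
time: 9.7
position: [0.6523, 0.1638, 0.3123]
tool_rot: [0.478, -0.512, 0.52, -0.489]
ft_force: [1.4, 0.1, 0.3]
grip_width: 0.0868
```

```bash
python3 -c "
from h import *
plan(.4264,.2947,.30,-3.8); snap('wrist','w6');snap('scene','s6')"
```

```text
t 9.7 pos [0.6523 0.1638 0.3123] psi -3.76 down [ 0.0197  0.0017 -0.9998] grip 0.0868 F [1.4 0.1 0.3]
turn ay total 0.0002 shift total [-1.156   0.1234 -2.341 ] mm 261.4
```

View pics/w6.png

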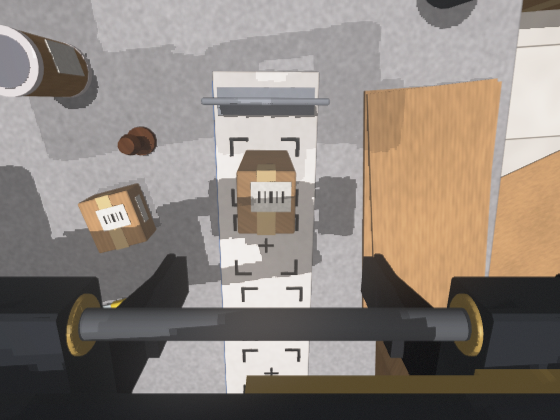

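View pics/s6.png

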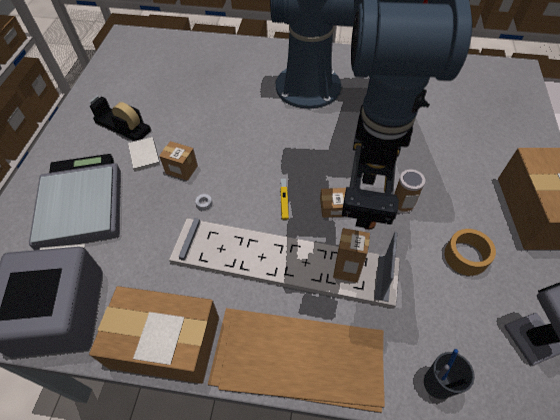

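```bash
python3 - <<'E'
from h import *
p=dict(np.load("w6.npz")); a=ray(p,[[238,170],[296,170],[295,234],[238,233.5]],.155); print(a.round(4),a.mean(0))
im=cv2.imread("pics/w6.png"); cv2.imwrite("pics/w6c.png",cv2.resize(im[120:250,200:340],None,fx=5,fy=4.6,interpolation=3))
plan(.4264,.2947,.25,-3.8)
E
```

```text
[[0.6278 0.192  0.155 ]
 [0.6756 0.1887 0.155 ]
 [0.6721 0.1323 0.155 ]
 [0.6225 0.1363 0.155 ]] [0.64947757 0.16233444 0.155     ]
t 9.8 pos [0.6488 0.1634 0.3047] psi -3.77 down [ 6.7e-03  5.0e-04 -1.0e+00] grip 0.0868 F [-0.5 -0.1 -1. ]
turn ay total 0.0002 shift total [-1.1627  0.5474 -2.306 ] mm 264.0
```

View pics/w6c.png

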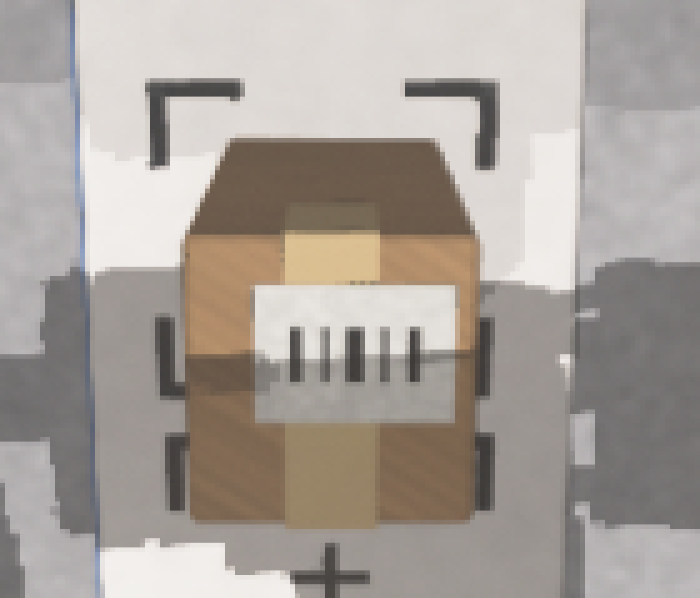

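The carton's bottom back edge looks about 2 mm right of the mark's centre. I'll let the arm settle and recheck.

>>> play_rows([
  [1,0,0,0,0,0,0],
  [1,0,0,0,0,0,0],
  [1,0,0,0,0,0,0],
])

```text
time: 10.05
position: [0.6467, 0.1631, 0.2989]
tool_rot: [-0.484, 0.517, -0.515, 0.482]
ft_force: [-0.5, -0.3, 0.2]
grip_width: 0.0869
```

```bash
python3 - <<'E'
from h import *
p,_=snap('wrist','w7')
im=cv2.imread("pics/w7.png"); cv2.imwrite("pics/w7c.png",cv2.hconcat([cv2.resize(im[120:250,200:340],None,fx=4,fy=4,interpolation=3),cv2.resize(cv2.imread("pics/w5.png")[150:210,200:350],(240,520),interpolation=3)]))
plan(.4264,.2947,.25,-3.8)
E
```

```text
t 10.1 pos [0.6469 0.1631 0.299 ] psi -3.78 down [-3.7e-03 -3.0e-04 -1.0e+00] grip 0.0874 F [-0.7 -0.4 -1.3]
turn ay total 0.0001 shift total [-1.1667  0.4903 -2.2875] mm 261.4
```

View pics/w7c.png

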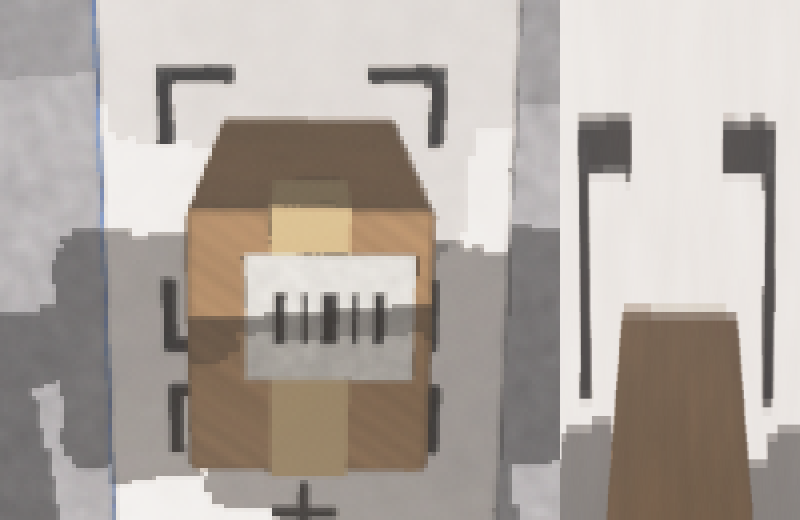

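A settled view shows the carton about 2.3 mm off in +x and about 1.4 mm short of the plate. I have time, so I'll regrasp and correct it.

>>> play_rows([
  [1,0,0,-0.014,0,0,0],
  [1,0,0.3,0,0,0,0],
  [1,0,0.3,0,0,0,0],
  [1,0,0.3,0,0,0,0],
  [1,0,0.3,0,0,0,0],
  [1,0,0.3,0,0,0,0],
  [1,0,0.2,0,0,0,0],
  [1,0,0.06,0,0,0,0],
  [1,0,0,0,0,0,0],
  [1,0,0,0,0,0,0],
  [1,0,0,0,0,0,0],
])

```text
time: 11.02
position: [0.6476, 0.1635, 0.1267]
tool_rot: [0.482, -0.515, 0.517, -0.484]
ft_force: [-0.2, 0.4, 1.2]
grip_width: 0.0871
```

```bash
python3 -c "
from h import *
plan(.6455,.1632,.121,-3.8)"
```

```text
t 11.02 pos [0.6476 0.1635 0.1267] psi -3.77 down [ 3.4e-03  3.0e-04 -1.0e+00] grip 0.0871 F [-0.2  0.4  1.2]
turn ay total 0.0002 shift total [ 0.0047  0.057  -0.021 ] mm 6.1
```

>>> play_rows([
  [1,0,0,0,0,0,0],
  [1,0,0,0,0,0,0],
  [1,0,0,0,0,0,0],
  [1,0,0,0,0,0,0],
])

```text
time: 11.35
position: [0.6466, 0.1634, 0.1258]
tool_rot: [0.483, -0.516, 0.516, -0.484]
ft_force: [-0.2, 0.2, -0.8]
grip_width: 0.0872
```

```bash
python3 -c "
from h import *
plan(.6455,.1632,.121,-3.8)"
```

```text
t 11.35 pos [0.6466 0.1634 0.1258] psi -3.78 down [ 1.3e-03  1.0e-04 -1.0e+00] grip 0.0872 F [-0.2  0.2 -0.8]
turn ay total 0.0001 shift total [ 0.0025  0.0479 -0.011 ] mm 4.9
```

>>> play_rows([
  [1,0.003,0.045,-0.012,0,0,0],
  [1,0,0,0,0,0,0],
  [1,0,0,0,0,0,0],
  [0,0,0,0,0,0,0],
  [0,0,0,0,0,0,0],
  [0,0,0,0,0,0,0],
  [0,0,0,0,0,0,0],
  [0,0,0,0,0,0,0],
  [0,0,0,0,0,0,0],
  [0,0,0,0,0,0,0],
  [0,0,0,0,0,0,0],
])

```text
time: 12.27
position: [0.6455, 0.1631, 0.1207]
tool_rot: [0.483, -0.516, 0.516, -0.484]
ft_force: [0.7, -0.4, 0.9]
grip_width: 0.0499
```

```bash
python3 -c "
from h import *
plan(.6455,.1632,.121,-3.8)"
```

```text
t 12.27 pos [0.6455 0.1631 0.1207] psi -3.78 down [ 1.1e-03  1.0e-04 -1.0e+00] grip 0.0499 F [ 0.7 -0.4  0.9]
turn ay total 0.0001 shift total [-0.0007 -0.0033 -0.0002] mm 0.3
```

Next: lift 5 mm, shift 1.4 mm toward the plate, lower, look, release.

>>> play_rows([
  [0,0,-0.05,0,0,0,0],
  [0,-0.014,0,0,0,0,0],
  [0,0,0.025,0,0,0,0],
  [0,0,0.02,0,0,0,0],
  [0,0,0.005,0,0,0,0],
  [0,0,0,0,0,0,0],
  [0,0,0,0,0,0,0],
  [1,0,0,0,0,0,0],
  [1,0,0,0,0,0,0],
  [1,0,0,0,0,0,0],
  [1,0,0,0,0,0,0],
  [1,0,0,0,0,0,0],
])

```text
time: 13.27
position: [0.6452, 0.1645, 0.1204]
tool_rot: [0.483, -0.516, 0.516, -0.483]
ft_force: [-0.1, 0.5, 0.2]
grip_width: 0.0756
```

>>> play_rows([
  [1,0,-0.1,0,0,0,0],
  [1,0,-0.2,0,0,0,0],
  [1,0,-0.3,0,0,0,0],
  [1,0,-0.4,0,0,0,0],
  [1,0,-0.4,0,0,0,0],
  [1,0,-0.3,0,0,0,0],
  [1,0,-0.1,0,0,0,0],
  [1,0,0,0,0,0,0],
  [1,0,0,0,0,0,0],
  [1,0,0,0,0,0,0],
  [1,0,0,0,0,0,0],
])

```text
time: 14.18
position: [0.6438, 0.1644, 0.2976]
tool_rot: [-0.485, 0.517, -0.515, 0.482]
ft_force: [-0.8, 0.2, -0.9]
grip_width: 0.0868
```

```bash
python3 - <<'E'
from h import *
p,_=snap('wrist','w8')
im=cv2.imread("pics/w8.png"); cv2.imwrite("pics/w8c.png",cv2.resize(im[120:250,200:340],None,fx=4,fy=4,interpolation=3))
plan(.4264,.2947,.25,-3.8)
E
```

```text
t 14.23 pos [0.644  0.1643 0.2977] psi -3.78 down [-5.1e-03 -4.0e-04 -1.0e+00] grip 0.0869 F [ 0.6 -0.1  0.2]
turn ay total 0.0001 shift total [-1.1567  0.4772 -2.258 ] mm 258.1
```

View pics/w8c.png

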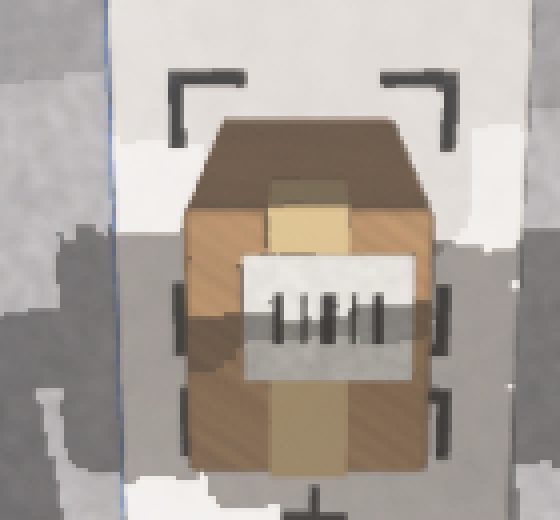

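The carton is now within about 1 mm of centre and square to the mark. Next is the tube.

>>> play_rows([
  [1,-0.083,0,-0.161,0,0,0],
  [1,-0.165,0,-0.3226,0,0,0],
  [1,-0.165,0.08,-0.3226,0,0,0],
  [1,-0.165,0.08,-0.3226,0,0,0],
  [1,-0.165,0.08,-0.3226,0,0,0],
  [1,-0.165,0.08,-0.3226,0,0,0],
  [1,-0.165,0.08,-0.3226,0,0,0],
  [1,-0.083,0.077,-0.161,0,0,0],
  [1,0,0,0,0,0,0],
  [1,0,0,0,0,0,0],
  [1,0,0,0,0,0,0],
])

```text
time: 15.15
position: [0.4286, 0.2947, 0.2525]
tool_rot: [0.483, -0.516, 0.516, -0.483]
ft_force: [0.0, -0.4, -0.5]
grip_width: 0.087
```

```bash
python3 - <<'E'
from h import *
plan(.4264,.2947,.071,-3.8)
p,_=snap('wrist','w9')
E
```

```text
t 15.15 pos [0.4286 0.2947 0.2525] psi -3.78 down [ 7.e-04 -2.e-04 -1.e+00] grip 0.087 F [ 0.  -0.4 -0.5]
turn ay total 0.0001 shift total [ 1.0000e-03  1.8151e+00 -2.1700e-02] mm 181.5
```

View pics/w9.png

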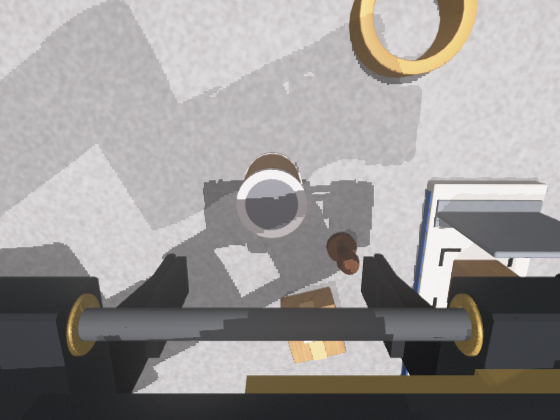

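```bash
python3 - <<'E'
from h import *
p=dict(np.load('w9.npz'))
print(ray(p,[[271.5,203],[236.5,203],[307,203],[271.5,169],[271.5,237]],.102).round(4))
print("pawn",ray(p,[[340,240],[347,262]],0).round(3),ray(p,[[347,262]],.05).round(3))
plan(.4264,.2947,.071,-3.8)
E
```

```text
[[0.4269 0.2942 0.102 ]
 [0.3979 0.2961 0.102 ]
 [0.4563 0.2923 0.102 ]
 [0.4288 0.3227 0.102 ]
 [0.4248 0.2641 0.102 ]]
pawn [[0.501 0.215 0.   ]
 [0.509 0.187 0.   ]] [[0.499 0.211 0.05 ]]
t 15.2 pos [0.4291 0.2945 0.2528] psi -3.83 down [ 1.2e-03  1.0e-04 -1.0e+00] grip 0.087 F [ 1.  -0.2 -0.7]
turn ay total -0.0001 shift total [-3.0000e-04  1.8176e+00 -2.7100e-02] mm 181.8
```

>>> play_rows([
  [1,0.004,0.15,-0.022,0,0,0],
  [1,0,0.3,0,0,0,0],
  [1,0,0.35,0,0,0,0],
  [1,0,0.35,0,0,0,0],
  [1,0,0.35,0,0,0,0],
  [1,0,0.25,0,0,0,0],
  [1,0,0.05,0,0,0,0],
  [1,0,0,0,0,0,0],
  [1,0,0,0,0,0,0],
  [1,0,0,0,0,0,0],
])

```text
time: 16.03
position: [0.4271, 0.2948, 0.0743]
tool_rot: [0.482, -0.516, 0.517, -0.484]
ft_force: [0.4, 0.6, 1.2]
grip_width: 0.0874
```

>>> play_rows([
  [0,0,0,0,0,0,0],
  [0,0,0,0,0,0,0],
  [0,0,0,0,0,0,0],
  [0,0,0,0,0,0,0],
  [0,0,0,0,0,0,0],
  [0,0,0,0,0,0,0],
  [0,0,0,0,0,0,0],
  [0,0,0,0,0,0,0],
], grip_force=15)

```text
time: 16.7
position: [0.4255, 0.2946, 0.073]
tool_rot: [0.483, -0.516, 0.516, -0.483]
ft_force: [0.0, 0.3, 4.0]
grip_width: 0.0576
```

```bash
python3 - <<'E'
from h import *
plan(.4264,.2947,.2,-3.8)
E
```

```text
t 16.7 pos [0.4255 0.2946 0.073 ] psi -3.77 down [ 5.e-04  2.e-04 -1.e+00] grip 0.0576 F [0.  0.3 4. ]
turn ay total 0.0001 shift total [-0.0015 -1.2696  0.0091] mm 127.0
```

>>> play_rows([
  [0,0,-0.1,0,0,0,0],
  [0,0,-0.3,0,0,0,0],
  [0,0,-0.35,0,0,0,0],
  [0,0,-0.35,0,0,0,0],
  [0,0,-0.2,0,0,0,0],
  [0,0.15,0,0,0,0,0],
  [0,0.35,0,0,0,0,0],
  [0,0.35,0,0,0,0,0],
  [0,0.35,0,0,0,0,0],
  [0,0.35,0,0,0,0,0],
  [0,0.35,0,0,0,0,0],
  [0,0.2,0,0,0,0,0],
])

```text
time: 17.7
position: [0.4102, 0.0824, 0.2029]
tool_rot: [-0.484, 0.517, -0.516, 0.482]
ft_force: [0.0, -0.3, -2.3]
grip_width: 0.0577
```

```bash
python3 - <<'E'
from h import *
plan(.6412,.069,.2,-3.8)
E
```

```text
t 17.7 pos [0.4102 0.0824 0.2029] psi -3.84 down [-1.5e-03 -9.0e-04 -1.0e+00] grip 0.0577 F [ 0.  -0.3 -2.3]
turn ay total -0.0002 shift total [-0.019   0.0287  2.3139] mm 231.4
```

>>> play_rows([
  [0,-0.019,0,0.12,0,0,0],
  [0,0,0,0.3,0,0,0],
  [0,0,0,0.35,0,0,0],
  [0,0,0,0.35,0,0,0],
  [0,0,0,0.35,0,0,0],
  [0,0,0,0.35,0,0,0],
  [0,0,0,0.3,0,0,0],
  [0,0,0,0.19,0,0,0],
  [0,0,0,0,0,0,0],
  [0,0,0,0,0,0,0],
  [0,0,0,0,0,0,0],
  [0,0,0,0,0,0,0],
])

```text
time: 18.7
position: [0.6402, 0.0719, 0.2024]
tool_rot: [-0.484, 0.517, -0.515, 0.483]
ft_force: [0.3, 0.4, -1.4]
grip_width: 0.0579
```

```bash
python3 - <<'E'
from h import *
plan(.6412,.069,.093,-3.8); snap("wrist","w10")
E
```

```text
t 18.7 pos [0.6402 0.0719 0.2024] psi -3.76 down [-2.8e-03  2.0e-04 -1.0e+00] grip 0.0579 F [ 0.3  0.4 -1.4]
turn ay total 0.0002 shift total [0.0284 1.0938 0.0118] mm 109.4
```

View pics/w10.png

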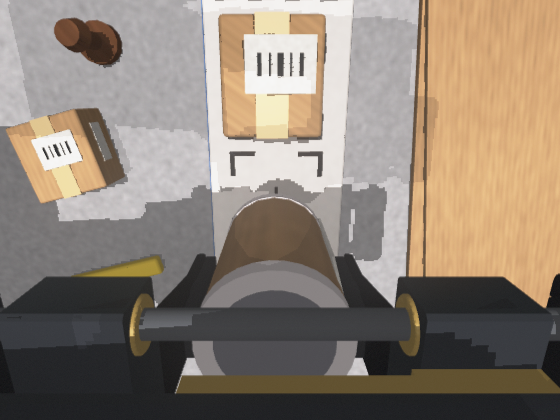

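The tube is over mark 2, whose corners are at (232,155) and (322,155), and it is clear of the tall carton. I'll lower it.

>>> play_rows([
  [0,0.028,0,0.012,0,0,0],
  [0,0,0.15,0,0,0,0],
  [0,0,0.25,0,0,0,0],
  [0,0,0.25,0,0,0,0],
  [0,0,0.2,0,0,0,0],
  [0,0,0.1,0,0,0,0],
  [0,0,0.05,0,0,0,0],
  [0,0,0,0,0,0,0],
  [0,0,0,0,0,0,0],
  [0,0,0,0,0,0,0],
  [0,0,0,0,0,0,0],
])

```text
time: 19.67
position: [0.6441, 0.0687, 0.1043]
tool_rot: [0.483, -0.515, 0.517, -0.484]
ft_force: [0.7, -0.1, -2.2]
grip_width: 0.0578
```

```bash
python3 - <<'E'
from h import *
plan(.6412,.069,.093,-3.8); p,_=snap("wrist","w11")
print(proj(p,[[.6412,.0684,.02]]))
im=cv2.imread("pics/w11.png"); cv2.imwrite("pics/w11c.png",cv2.resize(im[130:250,200:350],None,fx=4,fy=4,interpolation=3))
E
```

```text
t 19.67 pos [0.6441 0.0687 0.1043] psi -3.77 down [ 2.9e-03 -2.0e-04 -1.0e+00] grip 0.0578 F [ 0.7 -0.1 -2.2]
turn ay total 0.0002 shift total [-0.001   0.1128 -0.0291] mm 11.6
[[268.78825074 230.78238987]]
```

View pics/w11c.png

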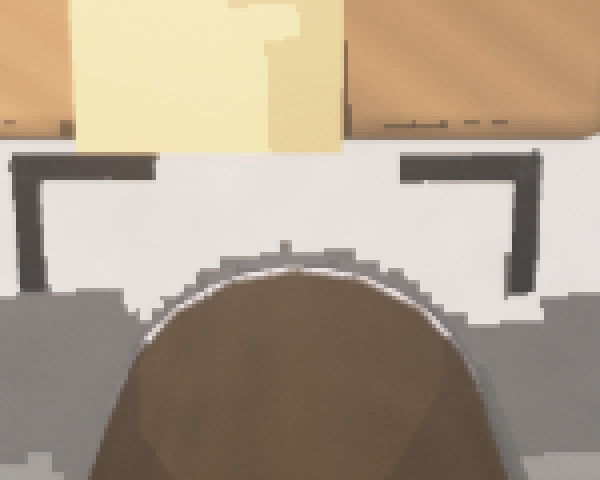

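>>> play_rows([
  [0,0,0.04,-0.02,0,0,0],
  [0,0,0.03,0,0,0,0],
  [0,0,0,0,0,0,0],
  [0,0,0,0,0,0,0],
  [0,0,0,0,0,0,0],
  [0,0,0,0,0,0,0],
])

```text
time: 20.22
position: [0.6412, 0.0688, 0.0957]
tool_rot: [0.483, -0.516, 0.516, -0.483]
ft_force: [0.0, 0.4, -1.8]
grip_width: 0.0576
```

```bash
python3 - <<'E'
from h import *
plan(.6412,.069,.093,-3.8); p,_=snap("wrist","w12")
print(proj(p,[[.6412,.0684,.02]]))
im=cv2.imread("pics/w12.png"); cv2.imwrite("pics/w12c.png",cv2.resize(im[130:250,200:350],None,fx=4,fy=4,interpolation=3))
E
```

```text
t 20.22 pos [0.6412 0.0688 0.0957] psi -3.78 down [ 1.e-04  0.e+00 -1.e+00] grip 0.0576 F [ 0.   0.4 -1.8]
turn ay total 0.0001 shift total [-0.0015  0.0275 -0.    ] mm 2.8
[[273.58042019 235.43954088]]
```

View pics/w12c.png

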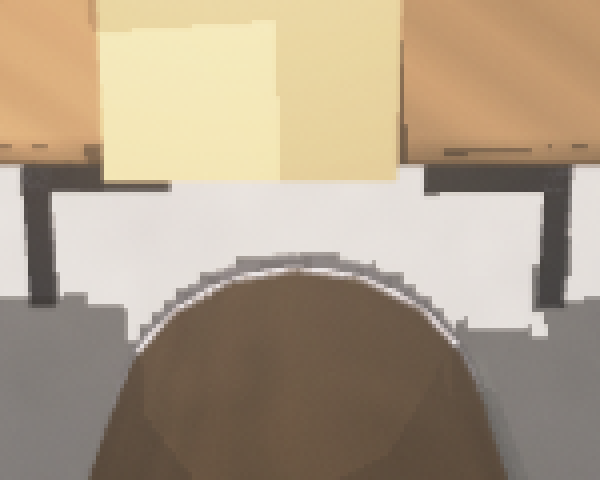

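```bash
python3 - <<'E'
from h import *
p=dict(np.load("w12.npz"))
v=(np.array([190,192,266,270])+.5)/4-.5+130
print(ray(p,[[274,a] for a in v],.02).round(4), ray(p,[[274,v[2]]],.0225).round(4))
# inner edge of tape lies: mark w11 thickness
p=dict(np.load("w11.npz")); v=(np.array([153,181])+.5)/4-.5+130; print(ray(p,[[269,a] for a in v],.02).round(4))
E
```

```text
[[0.6439 0.1058 0.02  ]
 [0.6439 0.1055 0.02  ]
 [0.6431 0.094  0.02  ]
 [0.6431 0.0934 0.02  ]] [[0.6432 0.0947 0.0225]]
[[0.6442 0.1099 0.02  ]
 [0.6439 0.1055 0.02  ]]
```

The tube is centred across the rack, with its axis at 298 and the mark at 296.5 in the crop. It's about 2 mm short in +y, so I'll shift it, lower it and release.

>>> play_rows([
  [0,-0.02,0,0,0,0,0],
  [0,0,0.02,0,0,0,0],
  [0,0,0.01,0,0,0,0],
  [0,0,0,0,0,0,0],
  [0,0,0,0,0,0,0],
  [0,0,0,0,0,0,0],
  [1,0,0,0,0,0,0],
  [1,0,0,0,0,0,0],
  [1,0,0,0,0,0,0],
  [1,0,0,0,0,0,0],
  [1,0,0,0,0,0,0],
  [1,0,0,0,0,0,0],
])

```text
time: 21.27
position: [0.6412, 0.0708, 0.0927]
tool_rot: [-0.483, 0.516, -0.516, 0.483]
ft_force: [-0.4, 0.5, -0.9]
grip_width: 0.0848
```

>>> play_rows([
  [1,0,-0.1,0,0,0,0],
  [1,0,-0.2,0,0,0,0],
  [1,0,-0.3,0,0,0,0],
  [1,0,-0.4,0,0,0,0],
  [1,0,-0.4,0,0,0,0],
  [1,0,-0.3,0,0,0,0],
  [1,0,-0.1,0,0,0,0],
  [1,0,0,0,0,0,0],
  [1,0,0,0,0,0,0],
  [1,0,0,0,0,0,0],
])

```text
time: 22.1
position: [0.6397, 0.0709, 0.2705]
tool_rot: [-0.484, 0.517, -0.515, 0.482]
ft_force: [1.0, 0.2, -0.7]
grip_width: 0.0871
```

```bash
python3 - <<'E'
from h import *
plan(.397,-.3007,.25,-13.2); p,_=snap("wrist","w13")
im=cv2.imread("pics/w13.png"); cv2.imwrite("pics/w13c.png",cv2.resize(im[60:260,180:380],None,fx=3,fy=3,interpolation=3))
E
```

```text
t 22.1 pos [0.6397 0.0709 0.2705] psi -3.78 down [-4.5e-03  2.0e-04 -1.0e+00] grip 0.0871 F [ 1.   0.2 -0.7]
turn ay total 0.0523 shift total [ 4.1722  0.2055 -1.5146] mm 444.3
```

View pics/w13c.png

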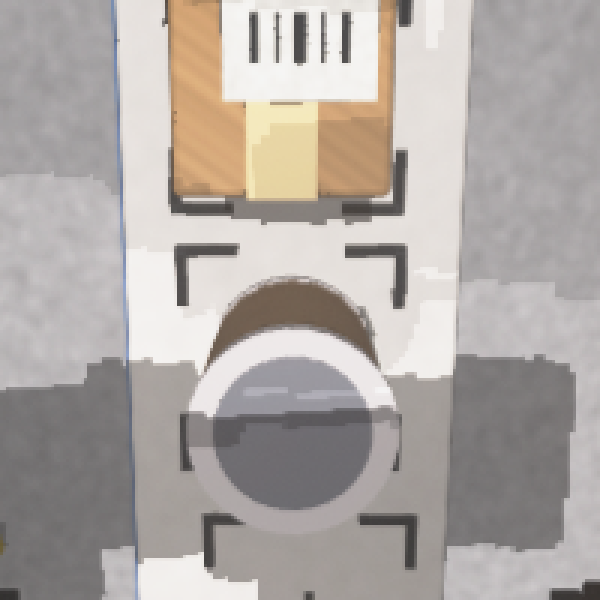

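The tube is within about 1 mm of mark 2's centre. Next is the mid carton.

>>> play_rows([
  [1,0,0,0,0,0.026,0],
  [1,0,0,0,0,0.026,0],
  [1,0.17,0,-0.06,0,0,0],
  [1,0.35,0.01,-0.128,0,0,0],
  [1,0.35,0.01,-0.128,0,0,0],
  [1,0.35,0.01,-0.128,0,0,0],
  [1,0.35,0.01,-0.128,0,0,0],
  [1,0.35,0.01,-0.128,0,0,0],
  [1,0.35,0.01,-0.128,0,0,0],
  [1,0.35,0.01,-0.128,0,0,0],
  [1,0.35,0.01,-0.128,0,0,0],
  [1,0.35,0.01,-0.128,0,0,0],
])

```text
time: 23.15
position: [0.4457, -0.2255, 0.2618]
tool_rot: [-0.44, 0.555, -0.552, 0.439]
ft_force: [0.7, -0.0, -0.3]
grip_width: 0.0871
```

>>> play_rows([
  [1,0.35,0.03,-0.128,0,0,0],
  [1,0.35,0.04,-0.128,0,0,0],
  [1,0.15,0.04,-0.05,0,0,0],
  [1,0,0,0,0,0,0],
  [1,0,0,0,0,0,0],
  [1,0,0,0,0,0,0],
])

```text
time: 23.65
position: [0.3985, -0.2995, 0.2517]
tool_rot: [-0.439, 0.555, -0.553, 0.44]
ft_force: [0.5, -0.2, -0.1]
grip_width: 0.087
```

```bash
python3 - <<'E'
from h import *
plan(.397,-.3007,.046,-13.2); p,_=snap("wrist","w14")
E
```

```text
t 23.65 pos [ 0.3985 -0.2995  0.2517] psi -13.13 down [-0.0016  0.0028 -1.    ] grip 0.087 F [ 0.5 -0.2 -0.1]
turn ay total 0.0004 shift total [ 0.0147  2.0566 -0.0117] mm 205.7
```

View pics/w14.png

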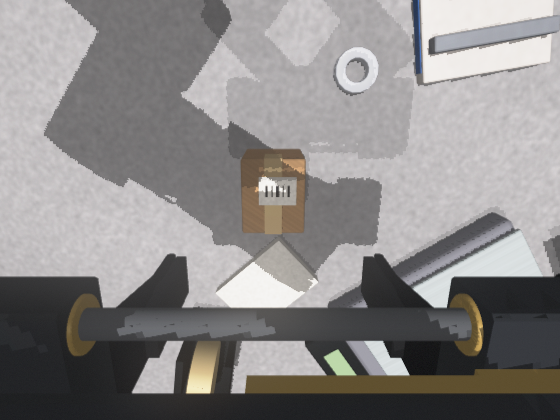

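>>> play_rows([
  [1,0.01,0.15,-0.012,0,0,0],
  [1,0,0.3,0,0,0,0],
  [1,0,0.35,0,0,0,0],
  [1,0,0.35,0,0,0,0],
  [1,0,0.35,0,0,0,0],
  [1,0,0.3,0,0,0,0],
  [1,0,0.2,0,0,0,0],
  [1,0,0.05,0,0,0,0],
  [1,0,0,0,0,0,0],
  [1,0,0,0,0,0,0],
  [1,0,0,0,0,0,0],
])

```text
time: 24.62
position: [0.3983, -0.3018, 0.0491]
tool_rot: [0.44, -0.553, 0.555, -0.44]
ft_force: [-0.3, 0.6, 0.4]
grip_width: 0.0869
```

```bash
python3 - <<'E'
from h import *
plan(.397,-.3007,.046,-13.2)
im=cv2.imread("pics/w14.png"); cv2.imwrite("pics/w14c.png",cv2.resize(im[140:240,225:325],None,fx=5,fy=5,interpolation=3))
E
```

```text
t 24.62 pos [ 0.3983 -0.3018  0.0491] psi -13.08 down [ 0.0019 -0.0022 -1.    ] grip 0.0869 F [-0.3  0.6  0.4]
turn ay total 0.0007 shift total [-0.0078  0.0311 -0.0151] mm 3.5
```

View pics/w14c.png

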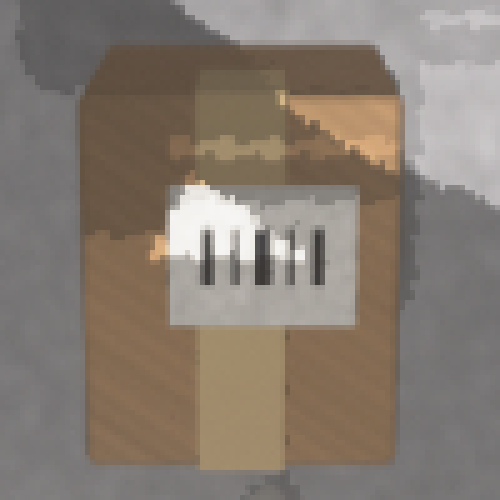

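>>> play_rows([
  [1,0,0.02,0,0,0,0],
  [1,0,0,0,0,0,0],
  [0,0,0,0,0,0,0],
  [0,0,0,0,0,0,0],
  [0,0,0,0,0,0,0],
  [0,0,0,0,0,0,0],
  [0,0,0,0,0,0,0],
  [0,0,0,0,0,0,0],
  [0,0,0,0,0,0,0],
], grip_force=15)

```text
time: 25.37
position: [0.3971, -0.3013, 0.0458]
tool_rot: [-0.44, 0.554, -0.554, 0.439]
ft_force: [-0.6, -0.2, 1.0]
grip_width: 0.0581
```

```bash
python3 - <<'E'
from h import *
p=dict(np.load("w14.npz")); v=(np.array([[80,94],[402,94],[394,464],[88,464]])+.5)/5-.5+[225,140]
X=ray(p,v,.072)[:,:2]; print(X.round(4),X.mean(0).round(4))
plan(.397,-.3007,.15,-3.8)
E
```

```text
[[ 0.3773 -0.2613]
 [ 0.4325 -0.2741]
 [ 0.4171 -0.3418]
 [ 0.3611 -0.3288]] [ 0.397  -0.3015]
t 25.37 pos [ 0.3971 -0.3013  0.0458] psi -13.14 down [-3.e-04  2.e-04 -1.e+00] grip 0.0581 F [-0.6 -0.2  1. ]
turn ay total -0.0519 shift total [-0.0064 -1.0423 -0.0011] mm 104.2
```

>>> play_rows([
  [0,0,-0.1,0,0,0,0],
  [0,0,-0.3,0,0,0,0],
  [0,0,-0.35,0,0,0,0],
  [0,0,-0.25,0,0,0,0],
  [0,0,0,0,0,-0.026,0],
  [0,0,0,0,0,-0.026,0],
  [0,0,0,0,0,0,0],
  [0,0,0,0,0,0,0],
])

```text
time: 26.03
position: [0.3971, -0.3011, 0.1461]
tool_rot: [-0.483, 0.517, -0.517, 0.483]
ft_force: [-0.3, 0.1, -1.3]
grip_width: 0.058
```

```bash
python3 - <<'E'
from h import *
plan(.6412,-.0328,.146,-3.8)
E
```

```text
t 26.03 pos [ 0.3971 -0.3011  0.1461] psi -3.89 down [ 1.e-04  1.e-04 -1.e+00] grip 0.058 F [-0.3  0.1 -1.3]
turn ay total -0.0005 shift total [-2.8393e+00  1.2000e-03  2.2577e+00] mm 362.8
```

>>> play_rows([
  [0,-0.139,0,0.111,0,0,0],
  [0,-0.3,0,0.2385,0,0,0],
  [0,-0.3,0,0.2385,0,0,0],
  [0,-0.3,0,0.2385,0,0,0],
  [0,-0.3,0,0.2385,0,0,0],
  [0,-0.3,0,0.2385,0,0,0],
  [0,-0.3,0,0.2385,0,0,0],
  [0,-0.3,0,0.2385,0,0,0],
  [0,-0.3,0,0.2385,0,0,0],
  [0,-0.2,0,0.159,0,0,0],
  [0,-0.1,0,0.08,0,0,0],
  [0,0,0,0,0,0,0],
])

```text
time: 27.03
position: [0.6425, -0.0307, 0.1451]
tool_rot: [-0.484, 0.516, -0.516, 0.484]
ft_force: [0.8, -0.3, -0.9]
grip_width: 0.0579
```

>>> play_rows([
  [0,0,0,0,0,0,0],
  [0,0,0,0,0,0,0],
  [0,0,0.15,0,0,0,0],
  [0,0,0.25,0,0,0,0],
  [0,0,0.2,0,0,0,0],
  [0,0,0.1,0,0,0,0],
  [0,0,0.05,0,0,0,0],
  [0,0,0,0,0,0,0],
  [0,0,0,0,0,0,0],
  [0,0,0,0,0,0,0],
  [0,0,0,0,0,0,0],
])

```text
time: 27.95
position: [0.6421, -0.0333, 0.0721]
tool_rot: [0.483, -0.515, 0.517, -0.484]
ft_force: [0.0, 0.5, -1.3]
grip_width: 0.0579
```

```bash
python3 - <<'E'
from h import *
plan(.6412,-.0328,.066,-3.8); p,_=snap("wrist","w15")
E
```

```text
t 27.95 pos [ 0.6421 -0.0333  0.0721] psi -3.78 down [ 2.4e-03 -6.0e-04 -1.0e+00] grip 0.0579 F [ 0.   0.5 -1.3]
turn ay total 0.0001 shift total [-0.0044  0.061  -0.0095] mm 6.2
```

View pics/w15.png

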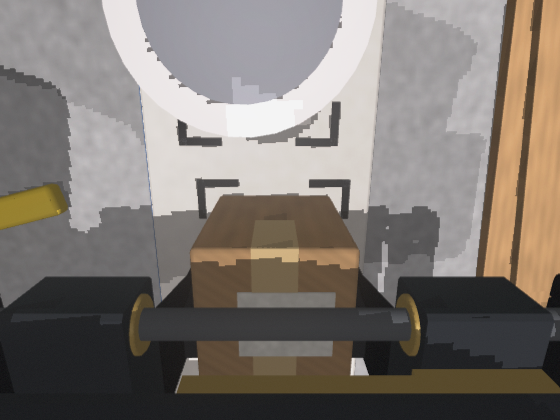

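>>> play_rows([
  [0,0,0.03,0,0,0,0],
  [0,0,0,0,0,0,0],
  [0,0,0,0,0,0,0],
  [0,0,0,0,0,0,0],
  [0,0,0,0,0,0,0],
])

```text
time: 28.42
position: [0.6413, -0.0329, 0.0678]
tool_rot: [0.483, -0.516, 0.516, -0.483]
ft_force: [0.7, -0.1, -0.7]
grip_width: 0.058
```

```bash
python3 - <<'E'
from h import *
plan(.6412,-.0328,.066,-3.8); p,_=snap("wrist","w16")
im=cv2.imread("pics/w16.png"); cv2.imwrite("pics/w16c.png",cv2.resize(im[150:260,185:365],None,fx=4,fy=4,interpolation=3))
E
```

```text
t 28.42 pos [ 0.6413 -0.0329  0.0678] psi -3.77 down [ 0.  0. -1.] grip 0.058 F [ 0.7 -0.1 -0.7]
turn ay total 0.0002 shift total [-0.0013  0.0178 -0.0007] mm 1.8
```

View pics/w16c.png

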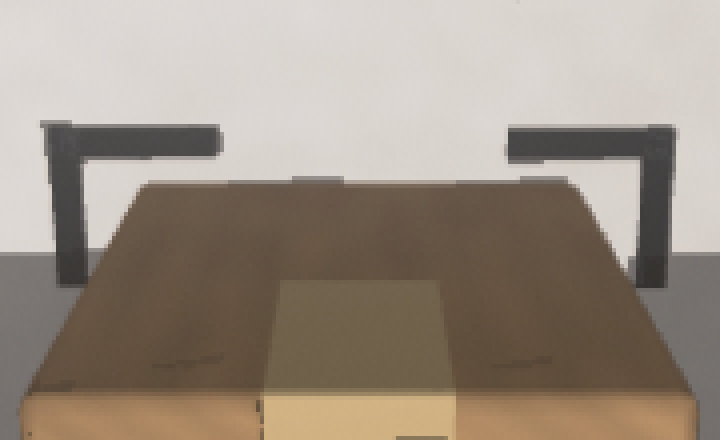

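```bash
python3 - <<'E'
from h import *
p=dict(np.load("w16.npz")); v=(np.array([126,184])+.5)/4-.5+150
print(ray(p,[[274,v[0]]],.02).round(4),ray(p,[[274,v[1]]],.0215).round(4))
E
```

```text
[[0.6442 0.0078 0.02  ]] [[6.437e-01 3.000e-04 2.150e-02]]
```

Gap of 7.5 mm against 7 expected, and centred sideways. I'll lower and release.

>>> play_rows([
  [0,0,0.015,0,0,0,0],
  [0,0,0.005,0,0,0,0],
  [0,0,0,0,0,0,0],
  [0,0,0,0,0,0,0],
  [0,0,0,0,0,0,0],
  [1,0,0,0,0,0,0],
  [1,0,0,0,0,0,0],
  [1,0,0,0,0,0,0],
  [1,0,0,0,0,0,0],
  [1,0,0,0,0,0,0],
  [1,0,0,0,0,0,0],
])

```text
time: 29.38
position: [0.6413, -0.033, 0.0658]
tool_rot: [0.483, -0.516, 0.516, -0.483]
ft_force: [-0.3, 0.1, -0.5]
grip_width: 0.0852
```

>>> play_rows([
  [1,0,-0.1,0,0,0,0],
  [1,0,-0.2,0,0,0,0],
  [1,0,-0.3,0,0,0,0],
  [1,0,-0.4,0,0,0,0],
  [1,0,-0.4,0,0,0,0],
  [1,0,-0.3,0,0,0,0],
  [1,0,-0.1,0,0,0,0],
  [1,0,0,0,0,0,0],
  [1,0,0,0,0,0,0],
  [1,0,0,0,0,0,0],
])

```text
time: 30.22
position: [0.6397, -0.0327, 0.2436]
tool_rot: [-0.484, 0.517, -0.515, 0.482]
ft_force: [-0.1, 0.2, 0.2]
grip_width: 0.0871
```

```bash
python3 - <<'E'
from h import *
plan(.4625,.1193,.22,10.8); p,_=snap("wrist","w17")
im=cv2.imread("pics/w17.png"); cv2.imwrite("pics/w17c.png",cv2.resize(im[60:260,180:380],None,fx=3,fy=3,interpolation=3))
E
```

```text
t 30.22 pos [ 0.6397 -0.0327  0.2436] psi -3.78 down [-4.3e-03  9.0e-04 -1.0e+00] grip 0.0871 F [-0.1  0.2  0.2]
turn ay total -0.081 shift total [-1.8254  0.2363 -1.456 ] mm 234.7
```

View pics/w17c.png

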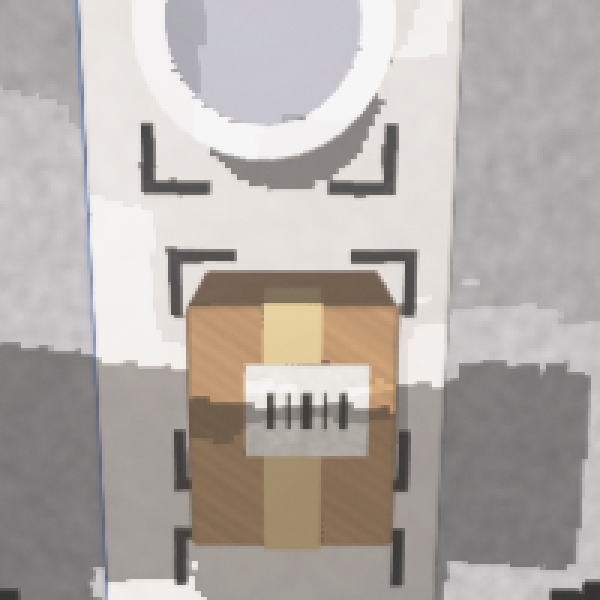

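The mid carton is centred on mark 3. Next is the low carton.

>>> play_rows([
  [1,0,0,0,0,-0.027,0],
  [1,0,0,0,0,-0.027,0],
  [1,0,0,0,0,-0.027,0],
  [1,-0.13,0,-0.104,0,0,0],
  [1,-0.28,0,-0.224,0,0,0],
  [1,-0.28,0,-0.224,0,0,0],
  [1,-0.28,0,-0.224,0,0,0],
  [1,-0.28,0.05,-0.224,0,0,0],
  [1,-0.28,0.1,-0.224,0,0,0],
  [1,-0.2,0.05,-0.16,0,0,0],
  [1,-0.095,0.036,-0.07,0,0,0],
  [1,0,0,0,0,0,0],
])

```text
time: 31.27
position: [0.4607, 0.1203, 0.2202]
tool_rot: [0.547, -0.452, 0.448, -0.544]
ft_force: [0.4, -0.9, -0.4]
grip_width: 0.0867
```

>>> play_rows([
  [1,0,0,0,0,0,0],
  [1,0,0,0,0,0,0],
  [1,0,0,0,0,0,0],
])

```text
time: 31.52
position: [0.4664, 0.1181, 0.2223]
tool_rot: [-0.544, 0.45, -0.452, 0.545]
ft_force: [0.4, -0.3, -0.3]
grip_width: 0.0869
```

```bash
python3 - <<'E'
from h import *
plan(.4625,.1193,.03,10.8); p,_=snap("wrist","w18")
im=cv2.imread("pics/w18.png"); cv2.imwrite("pics/w18c.png",cv2.resize(im[100:270,170:380],None,fx=3.5,fy=3.5,interpolation=3))
E
```

```text
t 31.52 pos [0.4664 0.1181 0.2223] psi 10.73 down [ 2.1e-03 -3.0e-04 -1.0e+00] grip 0.0869 F [ 0.4 -0.3 -0.3]
turn ay total -0.0004 shift total [-0.0194  1.9232 -0.0356] mm 192.4
```

View pics/w18c.png

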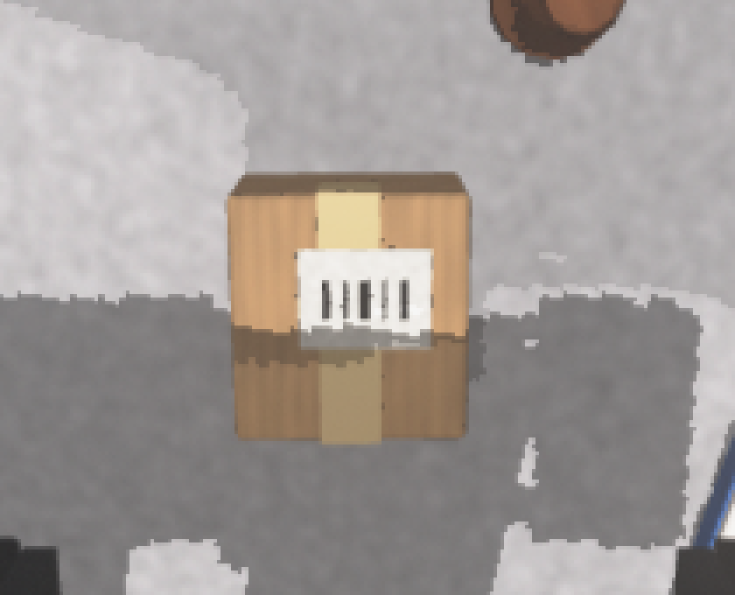

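```bash
python3 - <<'E'
from h import *
p=dict(np.load("w18.npz")); v=(np.array([[228,194],[471,193],[467,438],[236,438]])+.5)/3.5-.5+[170,100]
X=ray(p,v,.042)[:,:2]; print(X.round(4),X.mean(0).round(4)); e=np.roll(X,-1,0)-X; print(np.degrees(np.arctan2(e[:,1],e[:,0])).round(1),np.linalg.norm(e,axis=1).round(4))
print("pawn",ray(p,[[330,110]],0))
plan(X.mean(0)[0],X.mean(0)[1],.03,10.8)
E
```

```text
[[0.4263 0.1457]
 [0.4863 0.1574]
 [0.4991 0.0933]
 [0.4385 0.0818]] [0.4625 0.1196]
[  11.   -78.7 -169.3  100.8] [0.0611 0.0653 0.0617 0.065 ]
pawn [[0.50626724 0.19855077 0.        ]]
t 31.57 pos [0.4661 0.1181 0.2223] psi 10.72 down [ 1.7e-03 -2.0e-04 -1.0e+00] grip 0.087 F [ 0.3 -1.  -0.3]
turn ay total -0.0005 shift total [-0.0212  1.9232 -0.0319] mm 192.4
```

>>> play_rows([
  [1,-0.02,0.1,-0.03,0,0,0],
  [1,0,0.3,0,0,0,0],
  [1,0,0.35,0,0,0,0],
  [1,0,0.35,0,0,0,0],
  [1,0,0.35,0,0,0,0],
  [1,0,0.25,0,0,0,0],
  [1,0,0.12,0,0,0,0],
  [1,0,0.05,0,0,0,0],
  [1,0,0,0,0,0,0],
  [1,0,0,0,0,0,0],
  [1,0,0,0,0,0,0],
  [1,0,0,0,0,0,0],
])

```text
time: 32.57
position: [0.4619, 0.1204, 0.0363]
tool_rot: [-0.544, 0.45, -0.451, 0.545]
ft_force: [-0.4, 0.8, 1.0]
grip_width: 0.0869
```

```bash
python3 - <<'E'
from h import *
plan(.4625,.1196,.03,10.8)
E
```

```text
t 32.57 pos [0.4619 0.1204 0.0363] psi 10.8 down [ 2.7e-03  1.0e-04 -1.0e+00] grip 0.0869 F [-0.4  0.8  1. ]
turn ay total -0.0 shift total [0.0086 0.063  0.0045] mm 6.4
```

>>> play_rows([
  [1,0.005,0.045,0.003,0,0,0],
  [1,0,0,0,0,0,0],
  [1,0,0,0,0,0,0],
  [0,0,0,0,0,0,0],
  [0,0,0,0,0,0,0],
  [0,0,0,0,0,0,0],
  [0,0,0,0,0,0,0],
  [0,0,0,0,0,0,0],
  [0,0,0,0,0,0,0],
  [0,0,0,0,0,0,0],
], grip_force=15)

```text
time: 33.4
position: [0.4614, 0.12, 0.0307]
tool_rot: [-0.545, 0.451, -0.451, 0.545]
ft_force: [0.7, 0.5, 0.9]
grip_width: 0.0618
```

```bash
python3 - <<'E'
from h import *
plan(.4625,.1196,.03,-3.8)
E
```

```text
t 33.4 pos [0.4614 0.12   0.0307] psi 10.8 down [ 2.e-04  0.e+00 -1.e+00] grip 0.0618 F [0.7 0.5 0.9]
turn ay total 0.0811 shift total [0.003  0.0066 0.0114] mm 1.4
```

>>> play_rows([
  [0,0,-0.1,0,0,0,0],
  [0,0,-0.25,0,0,0,0],
  [0,0,-0.35,0,0,0,0],
  [0,0,-0.25,0,0,0,0],
  [0,0,-0.05,0,0,0,0],
  [0,0,0,0,0,0.027,0],
  [0,0,0,0,0,0.027,0],
  [0,0,0,0,0,0.027,0],
  [0,0,0,0,0,0,0],
  [0,0,0,0,0,0,0],
])

```text
time: 34.23
position: [0.4606, 0.1199, 0.1302]
tool_rot: [-0.484, 0.516, -0.515, 0.483]
ft_force: [-0.7, -0.4, -3.1]
grip_width: 0.0622
```

```bash
python3 - <<'E'
from h import *
plan(.5,-.131,.13,-3.8)
E
```

```text
t 34.23 pos [0.4606 0.1199 0.1302] psi -3.65 down [-1.4e-03 -1.0e-04 -1.0e+00] grip 0.0622 F [-0.7 -0.4 -3.1]
turn ay total 0.0008 shift total [2.4778e+00 2.4000e-03 5.5930e-01] mm 254.0
```

>>> play_rows([
  [0,0.13,0,0.03,0,0.0008,0],
  [0,0.3,0,0.065,0,0,0],
  [0,0.3,0,0.065,0,0,0],
  [0,0.3,0,0.065,0,0,0],
  [0,0.3,0,0.065,0,0,0],
  [0,0.3,0,0.065,0,0,0],
  [0,0.3,0,0.065,0,0,0],
  [0,0.3,0,0.065,0,0,0],
  [0,0.17,0,0.04,0,0,0],
  [0,0.08,0,0.035,0,0,0],
  [0,0,0,0,0,0,0],
  [0,0,0,0,0,0,0],
])

```text
time: 35.23
position: [0.4996, -0.1306, 0.1302]
tool_rot: [-0.483, 0.518, -0.516, 0.483]
ft_force: [-0.4, -0.0, -1.3]
grip_width: 0.0618
```

```bash
python3 - <<'E'
from h import *
plan(.6335,-.131,.13,-3.8)
E
```

```text
t 35.23 pos [ 0.4996 -0.1306  0.1302] psi -3.91 down [-0.0016  0.0013 -1.    ] grip 0.0618 F [-0.4 -0.  -1.3]
turn ay total -0.0006 shift total [-0.0847  0.0022  1.3367] mm 133.9
```

>>> play_rows([
  [0,-0.01,0,0.1,0,0,0],
  [0,-0.02,0,0.25,0,0,0],
  [0,-0.02,0,0.3,0,0,0],
  [0,-0.02,0,0.3,0,0,0],
  [0,-0.015,0,0.25,0,0,0],
  [0,0,0,0.137,0,0,0],
  [0,0,0,0,0,0,0],
  [0,0,0,0,0,0,0],
  [0,0,0,0,0,0,0],
  [0,0,0,0,0,0,0],
])

```text
time: 36.07
position: [0.6327, -0.1308, 0.1302]
tool_rot: [-0.483, 0.517, -0.516, 0.482]
ft_force: [0.1, -0.2, -2.3]
grip_width: 0.0618
```

>>> play_rows([
  [0,0,0.1,0,0,0,0],
  [0,0,0.2,0,0,0,0],
  [0,0,0.2,0,0,0,0],
  [0,0,0.1,0,0,0,0],
  [0,0,0.05,0,0,0,0],
  [0,0,0,0,0,0,0],
  [0,0,0,0,0,0,0],
  [0,0,0,0,0,0,0],
  [0,0,0,0,0,0,0],
  [0,0,0,0,0,0,0],
  [0,0,0,0,0,0,0],
])

```text
time: 36.98
position: [0.6346, -0.1321, 0.0664]
tool_rot: [0.482, -0.516, 0.517, -0.483]
ft_force: [-0.2, 0.2, -1.1]
grip_width: 0.0618
```

```bash
python3 - <<'E'
from h import *
plan(.6335,-.131,.051,-3.8); snap("wrist","w19")
E
```

```text
t 36.98 pos [ 0.6346 -0.1321  0.0664] psi -3.92 down [ 1.3e-03 -5.0e-04 -1.0e+00] grip 0.0618 F [-0.2  0.2 -1.1]
turn ay total -0.0007 shift total [-0.01    0.1544 -0.0117] mm 15.5
```

View pics/w19.png

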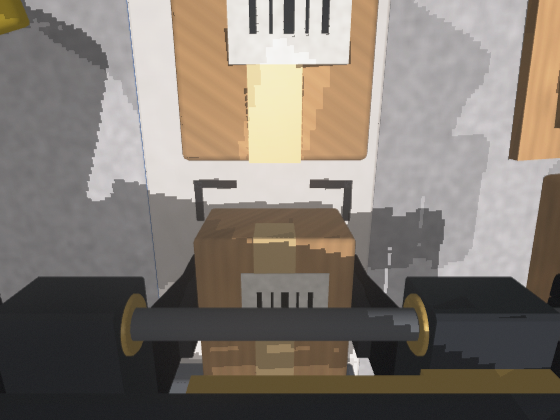

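>>> play_rows([
  [0,0,0.08,0,0,-0.0007,0],
  [0,0,0.05,0,0,0,0],
  [0,0,0,0,0,0,0],
  [0,0,0,0,0,0,0],
  [0,0,0,0,0,0,0],
  [0,0,0,0,0,0,0],
])

```text
time: 37.53
position: [0.6343, -0.1319, 0.0526]
tool_rot: [0.483, -0.516, 0.516, -0.483]
ft_force: [-0.1, 0.7, -2.5]
grip_width: 0.0619
```

```bash
python3 - <<'E'
from h import *
plan(.6335,-.131,.051,-3.8); snap("wrist","w20")
im=cv2.imread("pics/w20.png"); cv2.imwrite("pics/w20c.png",cv2.resize(im[140:260,185:365],None,fx=4,fy=4,interpolation=3))
E
```

```text
t 37.53 pos [ 0.6343 -0.1319  0.0526] psi -3.79 down [ 1.e-04 -0.e+00 -1.e+00] grip 0.0619 F [-0.1  0.7 -2.5]
turn ay total 0.0 shift total [-0.0089  0.016  -0.0084] mm 2.0
```

View pics/w20c.png

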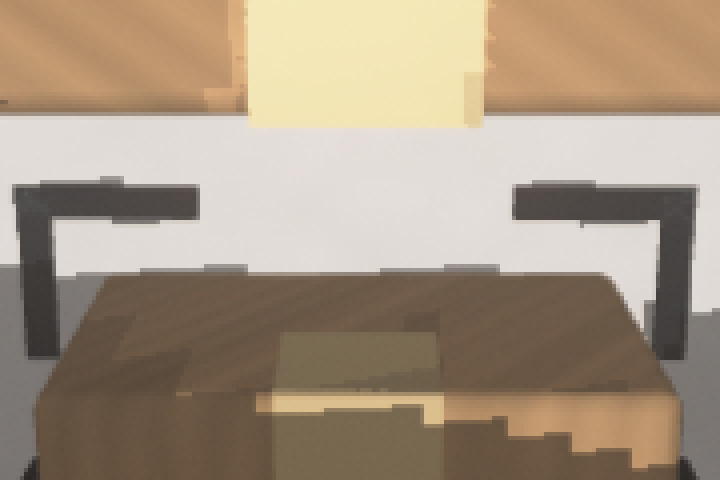

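```bash
python3 - <<'E'
from h import *
p=dict(np.load("w20.npz")); f=lambda u,v:((np.array([[u,v]])+.5)/4-.5+[185,140])
a=ray(p,f(354.5,185),.02); b=ray(p,f(356.5,273),.022)
print(a,b,"gap",(a-b)*1000,"expected 9")
E
```

```text
[[ 0.63696296 -0.09025053  0.02      ]] [[ 0.63651543 -0.10074938  0.022     ]] gap [[ 0.44753158 10.49884989 -2.        ]] expected 9
```

>>> play_rows([
  [0,-0.013,0,-0.003,0,0,0],
  [0,0,0.013,0,0,0,0],
  [0,0,0.005,0,0,0,0],
  [0,0,0,0,0,0,0],
  [0,0,0,0,0,0,0],
  [0,0,0,0,0,0,0],
  [1,0,0,0,0,0,0],
  [1,0,0,0,0,0,0],
  [1,0,0,0,0,0,0],
  [1,0,0,0,0,0,0],
  [1,0,0,0,0,0,0],
  [1,0,0,0,0,0,0],
])

```text
time: 38.58
position: [0.6341, -0.1306, 0.051]
tool_rot: [0.483, -0.516, 0.516, -0.483]
ft_force: [0.5, -0.3, -0.1]
grip_width: 0.0858
```

>>> play_rows([
  [1,0,-0.1,0,0,0,0],
  [1,0,-0.2,0,0,0,0],
  [1,0,-0.3,0,0,0,0],
  [1,0,-0.4,0,0,0,0],
  [1,0,-0.4,0,0,0,0],
  [1,0,-0.4,0,0,0,0],
  [1,0,-0.3,0,0,0,0],
  [1,0,-0.1,0,0,0,0],
  [1,0,0,0,0,0,0],
  [1,0,0,0,0,0,0],
  [1,0,0,0,0,0,0],
])

```text
time: 39.5
position: [0.6325, -0.1301, 0.2686]
tool_rot: [-0.484, 0.518, -0.515, 0.482]
ft_force: [0.6, -0.8, 0.4]
grip_width: 0.0873
```

```bash
python3 - <<'E'
from h import *
plan(.4,-.3,.27,-3.8); snap("wrist","w21")
im=cv2.imread("pics/w21.png"); cv2.imwrite("pics/w21c.png",cv2.resize(im[60:260,180:380],None,fx=3,fy=3,interpolation=3))
E
```

```text
t 39.5 pos [ 0.6325 -0.1301  0.2686] psi -3.79 down [-0.0043  0.0017 -1.    ] grip 0.0873 F [ 0.6 -0.8  0.4]
turn ay total 0.0 shift total [ 1.8495 -0.0143 -2.2078] mm 288.0
```

View pics/w21c.png

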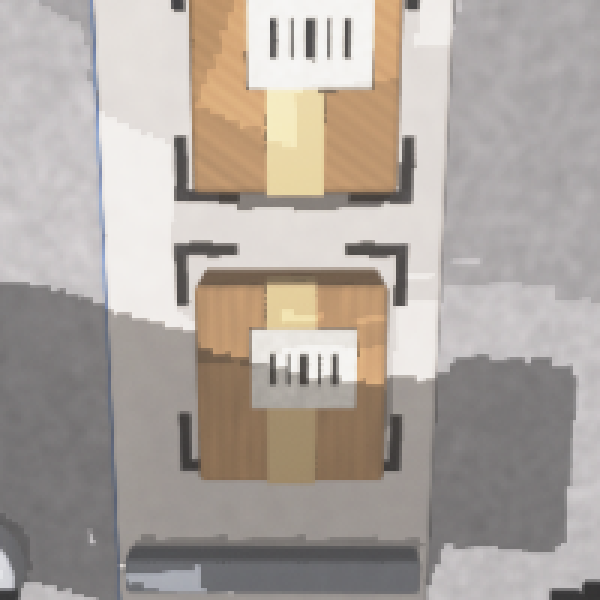

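The low carton is centred on mark 4. I'll back the arm away for a final check.

>>> play_rows([
  [1,0.12,0,-0.14,0,0,0],
  [1,0.24,0,-0.29,0,0,0],
  [1,0.24,0,-0.29,0,0,0],
  [1,0.24,0,-0.29,0,0,0],
  [1,0.24,0,-0.29,0,0,0],
  [1,0.24,0,-0.29,0,0,0],
  [1,0.24,0,-0.29,0,0,0],
  [1,0.24,0,-0.2,0,0,0],
  [1,0.1,0,-0.05,0,0,0],
  [1,0,0,0,0,0,0],
  [1,0,0,0,0,0,0],
])

```text
time: 40.47
position: [0.4089, -0.3059, 0.2697]
tool_rot: [-0.482, 0.518, -0.516, 0.483]
ft_force: [-0.4, 0.1, -0.5]
grip_width: 0.0873
```

```bash
python3 - <<'E'
from h import *
plan(.4,-.3,.27,-3.8); snap("top","t22"); snap("scene","s22")
im=cv2.imread("pics/t22.png"); cv2.imwrite("pics/t22c.png",cv2.resize(im[110:210,125:405],None,fx=2.85,fy=2.85,interpolation=3))
E
```

```text
t 40.47 pos [ 0.4089 -0.3059  0.2697] psi -3.9 down [-8.0e-04  2.4e-03 -1.0e+00] grip 0.0873 F [-0.4  0.1 -0.5]
turn ay total -0.0005 shift total [-0.0531 -0.0028 -0.0923] mm 10.7
```

View pics/t22c.png

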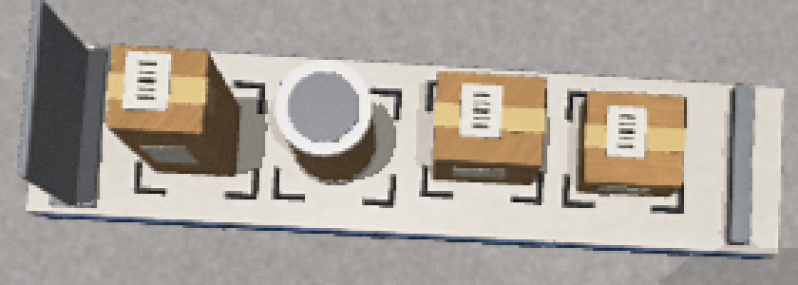

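View pics/s22.png

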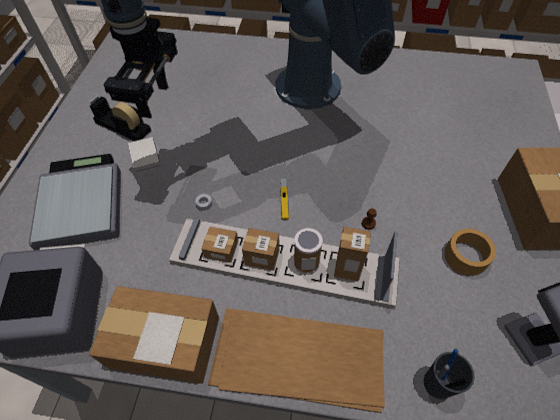

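All four stand in order, labels up and clear of the gripper. As a numeric check, I'll measure the top-face positions in the top camera against the marks.

```bash
python3 - <<'E'
from h import *
p=dict(np.load("t22.npz")); un=lambda c:(np.float64(c)+.5)/2.85-.5+[125,110]
M=np.array([[.6471,.1638],[.6416,.0702],[.6415,-.0332],[.6346,-.1309]])  # crosses, same camera
B=[([[106,45],[207,49],[207,134],[110,131]],.155),([[273,110],[370,110],[322,60],[322,156]],.122),([[437,70],[546,74],[545,165],[433,160]],.092),([[584,92],[686,95],[683,188],[582,184]],.062)]
r=np.radians(-3.8); A=np.array([[np.cos(r),np.sin(r)],[-np.sin(r),np.cos(r)]])
for (px,z),m in zip(B,M):
    X=ray(p,un(px),z)[:,:2]; e=X[1]-X[0]; print(((A@(X.mean(0)-m))*1000).round(1),"mm off (x,y rack)", "edge ang-rack", round(np.degrees(np.arctan2(e[1],e[0]))+93.8,1))
E
```

```text
[-2.6  0.4] mm off (x,y rack) edge ang-rack 1.2
[-1.1  1.6] mm off (x,y rack) edge ang-rack 3.4
[0.5 0.3] mm off (x,y rack) edge ang-rack 1.3
[-1.3  0.9] mm off (x,y rack) edge ang-rack 1.7
```

```bash
python3 -c "
from rig import ticket
print(ticket.hand_in())"
```

```text
the job is handed in; nothing more can be done
None
```

All four parcels are on the rack in height order: tall carton next to the grey end plate, then tube, mid carton and low carton at the kerb end. They are upright, labels up and let go. I handed the job in at about 40.5 s with the arm withdrawn; the hand-in gives no verdict.

- **First placing of the tall carton:** a wrist-camera check showed it about 2.3 mm off across the rack and 1.4 mm along it. I regrasped and moved it, and it then read about 1 mm off.
- **Other three:** I trimmed them against the mark corners before letting go, and each read within about 1 mm of its mark and square with it in the wrist views.
- **Final top-camera check:** offsets from the marks were 2.6, 1.9, 0.6 and 1.6 mm (tall, tube, mid, low), with the cartons 1.2–1.7° from square.
- **Where the checks disagree:** the tall carton reads about 1 mm off in the wrist view but 2.6 mm in the top view. That gap is within what the camera calibration (about 2 mm) and my picking of pixels allow.

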